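Free the pawl and lower the reel lift

TASK

Take the yellow-handled rod and, with the rod and never with the fingers, without forcing, reach in under the clear guard and flick the red pawl of the blue reel lift up off the rack and right over, so that it stays lying back while the reel is still up. Lay the rod back down on the cork mat, and press the reel carriage down gently by its black knob until you feel the tray land on the rubber rest, without ramming it or letting it drop. Leave the tape roll, the mug and the carton alone.

Things in the scene. Friction and masses are not known exactly. Their poses are not given: they have to be found in the camera images.
- lift: reel lift, fixed to the desk. Origin on the desk under its base; x from its front (robot side) to its back, y to the pawl side, z up. Blue base plate 160 x 320 x 14 mm (y -200 to 120). Two steel columns 14 mm thick, 289 mm high with cap, at x 34, y -4 and -44. A narrow steel rack of 14 mm saw teeth stands at x -8 to 8, tooth tips at y 14
- pawl_pivot (a point): pivot of the red pawl, at x 0, y 71, z 120 mm of the lift; axes as the lift, not turning with the pawl. The pin runs along x from -9 to 32 mm; the bracket stands behind the pawl (x 20 to 32, y 59 to 93, up to z 128 mm). The space under the pawl's arm, between bracket and rack, is open down to the base plate and to the back
- pawl (a joint): red pawl: at 0 its arm points 45 degrees up towards the rack (-y and up); the value (rad) grows as the nose goes up and away from the rack. It rests on the teeth by its weight at about -0.25 to -0.05, depending on the tooth, and then the carriage can go up but not down. Past about 0.7 it falls over by itself to its stop at 1.75, leaning away from the rack, and stays
- carriage (a joint): height of the reel carriage above the lowest point of its travel (m, 0 to 0.125). A brake in its guide just holds it wherever it is left; with the pawl off it takes about 2 to 6 N (the load's mass varies) to press it down
- push_knob (a point): centre of the flat top of the black knob on the carriage, 34 mm across, on a stem 52 mm high, at the tray's front corner; the place to press the carriage down. It is as high as 115 mm plus the carriage value; the reel's top is 10 mm lower and its rim 33 mm from the knob's centre
- tray_under (a point): centre of the underside of the carriage's aluminium tray (150 x 140 x 6 mm), which carries the cardboard-flanged green reel (110 mm across, 52 mm high); it moves with the carriage
- rest_top (a point): centre of the top of the rubber rest, a springy 40 mm pad on a brass screw under the tray; it is screwed to another height each time. The pad yields about 1 mm per 4 N (the point goes down with it); more than 20 N on it is ramming
- rest: the same rest's screw: origin on its axis, 95 mm below the pad's top
- rod: release rod, loose, lying on the cork mat: yellow square handle 80 x 18 x 18 mm, then a steel rod 9 mm thick and 120 mm long on the handle's middle axis. Origin under the handle's centre, x towards the rod's tip, z up. 0.09 kg
- rod_grip (a point): centre of the rod's handle, 9 mm above the underside; axes as the rod
- rod_tip (a point): end of the rod's steel tip, 160 mm ahead (x) of the handle's centre
- mat: cork mat 300 x 130 x 4 mm, fixed on the desk, long side along its x; origin at the centre of its underside
- tape_roll: bystander: roll of green tape lying flat, 90 mm across, 24 mm high
- mug: bystander: blue mug, 80 mm across, 95 mm high
- carton: bystander: closed cardboard carton 120 x 90 x 70 mm
- pawl_nose (a point): nose of the pawl, 70 mm from the pivot; it moves with the pawl. The arm is 18 mm wide (along the lift's x) and 12 mm thick, with a red ball weight on its upper side; 0.2 kg in all. About 1.6 N straight up at mid-arm lifts it
- guard_edge (a point): middle of the lower edge of the clear guard plate that screens the pawl from the front: plate at x -70 to -66 mm of the lift, y 10 to 125, from z 118 up to z 205, on a blue post at y 113 to 125; axes as the lift. A level rod passes under the edge too low to throw the pawl; put in under the edge and tilted tip-up by about 18 to 25 degrees it reaches under the arm and can then be swept towards +y
Mind the look-alikes: they are no part of the job. Of the things that look like the rod, the smaller one is meant.

How it is judged:
By the outcome, as a careful person would: the job done as asked, in the order asked, and still so for the second after the job is handed in, with the robot touching nothing.
It also fails if it takes over 69 s, if anything falls off the work surface, if the arm or the gripper's body presses on something with over 40 N, if the wrist force passes 120 N, or if a joint passes its speed limit or range.

ROBOT

A 6-joint arm with a two-finger parallel gripper is mounted at the origin on the work surface. World frame = base frame: x ahead of the robot, y to its left, z up, the work surface at z = 0. Lengths are in m, angles in rad, forces in N, time in s.
With the tool pointing down it reaches from about 0.3 to 0.875 m from the base axis. Payload 4.2 kg.
Tool frame: the origin (TCP) lies at the very end of the fingers, on their centre line; the grasp point (between the pads) lies 19 mm behind it; x points along the fingers, y is the direction in which the jaws open and shut, and the axes are right-handed (so a half turn about x gives the same grasp; the last joint's range is limited). The gripper opens to 85 mm and grips with 20 to 120 N. Pads are 22 mm wide; open, the fingers measure 114 mm over their backs; the gripper's body (76 mm by 85 mm) begins 54 mm behind the grasp point. The pads swing forward as they close: fully open they stand 13 mm farther back than shut.
Start: joints at [-0.02, 0.32, 1.565, -0, 1.257, -0.02], TCP at [0.575, 0, 0.231] pointing down, gripper open.
Joint ranges: [-3.11, 3.11], [-0.84, 2.01], [0.21, 2.61], [-1.34, 4.49], [0.05, 2.63], [-2.56, 2.56]. Speed limits (rad/s): [2.57, 2.57, 3.14, 3.14, 3.14, 3.14].

INTERFACE

Orientations are given as a 3x3 rotation matrix whose columns are the frame's x, y, z axes.
In Python, from workcell import r gives the robot as it stands.
- The arm moves only by the shell command python3 -m inch 'ROWS' [OPENING]. ROWS is JSON, a list of rows, each an object with "travel": the shift along the tool's x, y, z in units of 50 mm (1.0 is 50 mm), a list of three; "turn": the turn about the tool's x in units of 6 degrees (1.0 is 6 degrees). A call has 1 to 20 rows; each row shifts and turns the commanded pose from where the row before left it, along the tool's axes as they then stand; what a row does not reach is not made up. A row lasts 1/8 s, in which the tool goes at most 62.5 mm and 10.7 degrees, less where a joint would pass 70% of its speed; a pose out of reach is approached as far as the arm can. A call is refused whole if a number of a shift passes 1 or a number of a turn 1, either way. A call with a gripper value outside its range is refused whole. OPENING is the finger opening in mm, from 0 to 85.4, set as the call begins (- or left out, the last holds). The fingers move at their own pace and stop on an object; the grip force is fixed at half the most. Time passes only in rows, so rows that do not move let the fingers close. It gives the time, the measured TCP pose, the force and the opening at its end, in the units of the state.
- r.sense(): the state, without advancing time (a new reading comes with each control period).
- r.read_camera(name): name is "scene" or "side" or "wrist"; returns (picture, depth): 420x560x3 uint8, blue, green, red; 420x560 float32, m along the optical axis (not along the pixel's ray), 0 where there is no reading.
- r.camera_model(name): a dict with "K" (3x3 intrinsics, pixels), "dist" ([k1, k2, p1, p2, k3] as OpenCV has them; the pictures are not rectified), "R" (3x3) and "t" (3): a world point X has camera coordinates R X + t. Camera axes: x right, y down, z forward; pixel columns grow to the right and rows downward; lengths in m; the calibration is good to about 2 mm. A picture is of the moment at which its call begins: read the wrist's pose just before it. camera_model takes no time and is no camera call; for the wrist camera it gives the pose at the moment of the call.
- r.job_done(): hands the job in, once; it reports no verdict.
The state is a dict: "t": time; "joint_pos": joint angles; "dq": joint speeds; "joint_efforts": joint torques, N m; "tcp_pos": TCP position; "tool_rot": TCP orientation; "ft_force": force on the tool from outside, world axes, zero at the start; "wrist_torque": the same for the moment, N m; "grip_width": opening from 0.0 (shut) to 1.0 (fully open).
Only numpy, scipy, OpenCV 4.12 (cv2) and the standard library are available. Lean on these libraries where they do the work, as an engineer would, in place of code of your own. Each camera call takes 0.05 s, during which the arm holds its last target.

## Working session

There is one attempt and no reset: what is moved stays moved. The work goes in short steps, Python scripts to look and compute and a shell command to move; the robot and the scene stay as the last step left them, time stands still between calls to the robot, and variables do not carry over. Pictures are saved under pics/ and viewed, and the job is handed in when it is done.

```bash
ls; mkdir -p pics
cat > h.py <<'E'
import numpy as np, cv2
from workcell import r
def snap(n,f):
    m=r.camera_model(n); p,d=r.read_camera(n); cv2.imwrite('pics/'+f+'.png',p)
    np.savez('pics/'+f+'.npz',p=p,d=d,**{k:np.array(m[k]) for k in ('K','dist','R','t')}); return p,d,m
def load(f):
    z=np.load('pics/'+f+'.npz'); return z['p'],z['d'],{k:z[k] for k in ('K','dist','R','t')}
def ray(m,u,v):
    x=cv2.undistortPoints(np.array([[[u,v]]],float),np.array(m['K']),np.array(m['dist'])).ravel()
    R=np.array(m['R']);t=np.array(m['t']); return -R.T@t, R.T@np.array([x[0],x[1],1.])
def onz(m,u,v,z):
    o,d=ray(m,u,v); return o+d*(z-o[2])/d[2]
def dep(m,D,u,v):
    o,d=ray(m,u,v); return o+d*D[int(round(v)),int(round(u))]
def proj(m,X):
    R=np.array(m['R']);t=np.array(m['t'],float)
    return cv2.projectPoints(np.array(X,float).reshape(-1,3),cv2.Rodrigues(R)[0],t,np.array(m['K']),np.array(m['dist']))[0].reshape(-1,2)
def cloud(m,D):
    h,w=D.shape; uu,vv=np.meshgrid(np.arange(w),np.arange(h))
    x=cv2.undistortPoints(np.stack([uu,vv],-1).reshape(-1,1,2).astype(float),np.array(m['K']),np.array(m['dist'])).reshape(h,w,2)
    c=np.dstack([x,np.ones((h,w))])*D[...,None]
    return (c-np.array(m['t']))@np.array(m['R'])
E
python3 - <<'E'
from h import *
print(r.sense())
for n in ('scene','side','wrist'):
    p,d,m=snap(n,n+'0'); print(n,np.round(-np.array(m['R']).T@m['t'],3))
E
```

```text
pics
{'t': 0.0, 'joint_pos': array([-1.99813979e-02,  3.20324262e-01,  1.56571460e+00,  2.48819412e-06,
        1.25742864e+00, -1.99736002e-02]), 'dq': array([ 0.00042114,  0.00078656, -0.00097334, -0.00116991,  0.00035694,
        0.00060265]), 'joint_efforts': array([ 7.05825660e-04, -4.15526962e+01, -2.34157133e+01, -1.88356019e-06,
        8.09230405e-03,  1.54784908e-05]), 'tcp_pos': array([5.74498555e-01, 2.22374917e-05, 2.30449884e-01]), 'tool_rot': array([[-1.87443408e-03,  9.99998243e-01, -8.60426262e-06],
       [ 3.98262923e-05, -8.52962584e-06, -9.99999999e-01],
       [-9.99998242e-01, -1.87443442e-03, -3.98102342e-05]]), 'ft_force': array([-1.16522985, -0.50944652, -0.20223858]), 'wrist_torque': array([ 0.03278682, -0.06077805, -0.03342805]), 'grip_width': 1.0016251275070276}
scene [ 0.996 -0.861  0.756]
side [0.243 0.91  1.197]
wrist [0.574 0.08  0.373]
```

View pics/scene0.png

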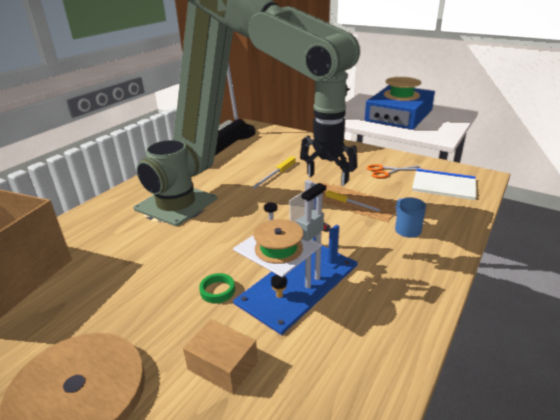

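View pics/side0.png

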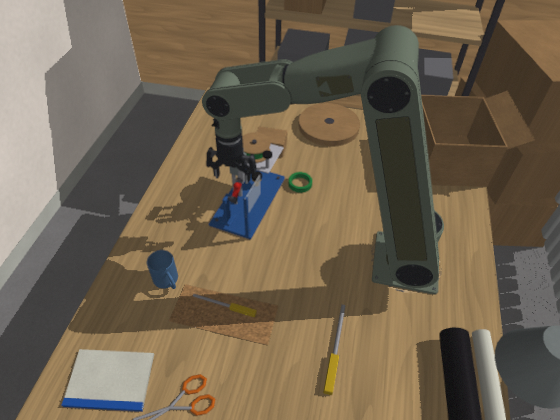

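View pics/wrist0.png

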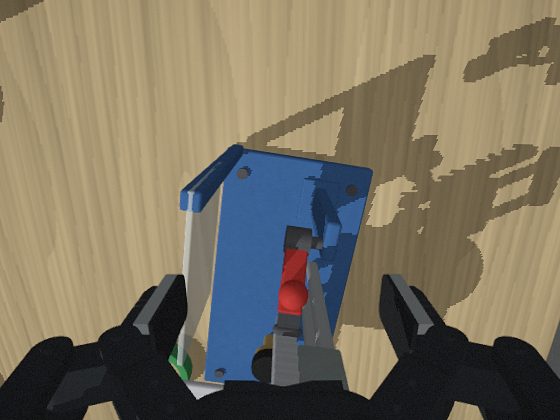

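The side view shows the rod on the mat (tip about (193,296), handle (255,313)). The larger look-alike is off the mat at (335,370). The lift is near (245,200), and the wrist view shows its plate corners at (238,147) and (372,170), with the pawl at (293,270).

Run:
```python
from h import *
p,d,m=load('wrist0')
for uv in [(238,147),(372,170)]: print('platecorner',uv,onz(m,*uv,0.014).round(4), dep(m,d,uv[0],uv[1]+8).round(4))
hsv=cv2.cvtColor(p,cv2.COLOR_BGR2HSV); C=cloud(m,d)
blue=(hsv[...,0]>100)&(hsv[...,0]<130)&(hsv[...,1]>120)&(hsv[...,2]>40)&(np.abs(C[...,2]-.014)<.004)
P=C[blue][:,:2]; print(len(P)); rc=cv2.minAreaRect((P*1000).astype(np.float32)); print('wrist plate',rc)
red=((hsv[...,0]<8)|(hsv[...,0]>172))&(hsv[...,1]>150)&(hsv[...,2]>60)
print('red',C[red].mean(0),C[red].min(0),C[red].max(0))
for s in ('side0','scene0'):
    p,d,m=load(s);hsv=cv2.cvtColor(p,cv2.COLOR_BGR2HSV);C=cloud(m,d)
    blue=(hsv[...,0]>100)&(hsv[...,0]<130)&(hsv[...,1]>120)&(hsv[...,2]>40)&(np.abs(C[...,2]-.014)<.006)&(np.abs(C[...,0]-.55)<.3)
    P=C[blue][:,:2];print(s,len(P)); rc=cv2.minAreaRect((P*1000).astype(np.float32)); print(rc,cv2.boxPoints(rc).round(0).tolist())
    y=(hsv[...,0]>20)&(hsv[...,0]<32)&(hsv[...,1]>180)&(hsv[...,2]>100)
    n,l,st,c=cv2.connectedComponentsWithStats(y.astype(np.uint8))
    for i in range(1,n):
        if st[i,4]>25:
            q=C[l==i]; print('yellow',st[i],c[i].round(1),np.median(q,0).round(4),cv2.minAreaRect((q[:,:2]*1000).astype(np.float32)))
p,d,m=load('side0')
for n,uv,z in [('tip',(193,296),.013),('hand end',(255,313),.013)]: print(n,onz(m,*uv,z).round(4))
im=cv2.resize(p[260:360,150:300],None,fx=5,fy=5,interpolation=cv2.INTER_CUBIC);cv2.imwrite('pics/rodz.png',im)
im=cv2.resize(p[130:250,190:330],None,fx=5,fy=5,interpolation=cv2.INTER_CUBIC);cv2.imwrite('pics/liftz.png',im)
p,d,m=load('scene0')
im=cv2.resize(p[170:330,220:380],None,fx=3.7,fy=3.7,interpolation=cv2.INTER_CUBIC);cv2.imwrite('pics/liftzs.png',im)
```

```text
platecorner (238, 147) [0.5259 0.0314 0.014 ] [0.5307 0.0289 0.0521]
platecorner (372, 170) [0.6694 0.0068 0.014 ] [ 6.739e-01 -5.300e-03 -2.000e-04]
19163
wrist plate ((567.7134399414062, -137.35362243652344), (317.7691955566406, 158.79083251953125), 81.19251251220703)
red [ 0.58093013 -0.04836046  0.15361278] [ 0.56969744 -0.17526791  0.01426175] [0.59449279 0.0796976  0.37343859]
side0 2232
((642.7378540039062, 201.262939453125), (1018.3176879882812, 198.35096740722656), 77.20075988769531) [[433.0, -273.0], [627.0, -317.0], [852.0, 676.0], [659.0, 720.0]]
yellow [230 304  25  11  89] [242.3 309.1] [0.4629 0.3009 0.0244] ((343.14031982421875, 588.1456909179688), (67.7237548828125, 669.8837890625), 23.10284423828125)
yellow [324 354  15  40 326] [331.2 373.1] [0.1822 0.4311 0.0257] ((203.07809448242188, 642.860595703125), (538.466064453125, 28.258235931396484), 84.51846313476562)
scene0 4107
((653.82421875, 563.8624267578125), (388.6489562988281, 1746.124755859375), 0.6643648147583008) [[449.0, 1435.0], [470.0, -311.0], [858.0, -307.0], [838.0, 1439.0]]
yellow [278 157  17  15 123] [286.4 163.7] [0.1943 0.417  0.0188] ((188.919921875, 423.0714111328125), (102.34046936035156, 23.69892692565918), 88.58153533935547)
yellow [326 191  21  12 126] [336. 196.] [0.4695 0.2909 0.0161] ((468.58489990234375, 293.97998046875), (23.133512496948242, 78.38219451904297), 82.22248077392578)
tip [0.6241 0.2873 0.013 ]
hand end [0.4271 0.298  0.013 ]
```

View pics/rodz.png

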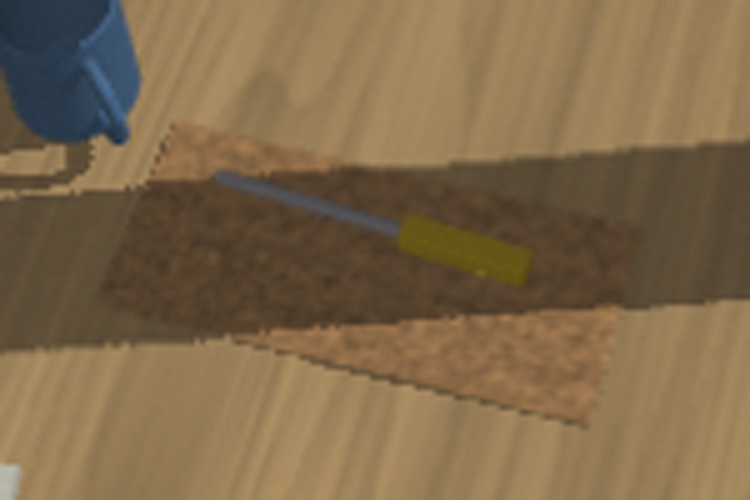

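View pics/liftz.png

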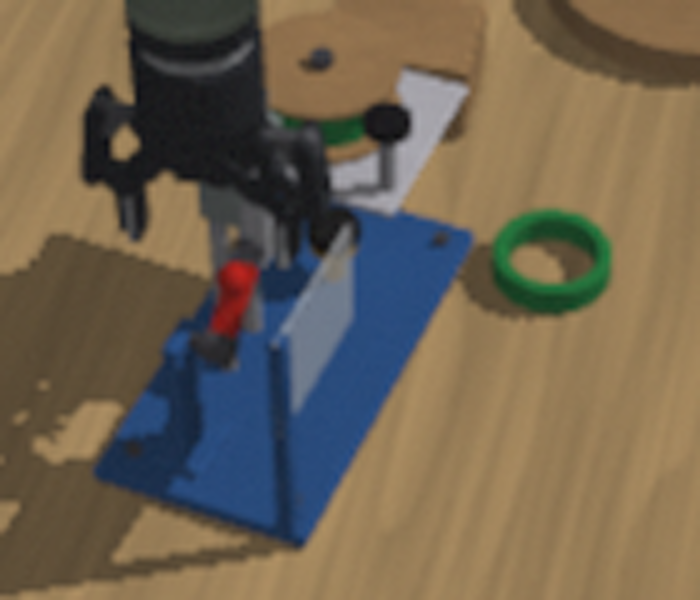

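View pics/liftzs.png

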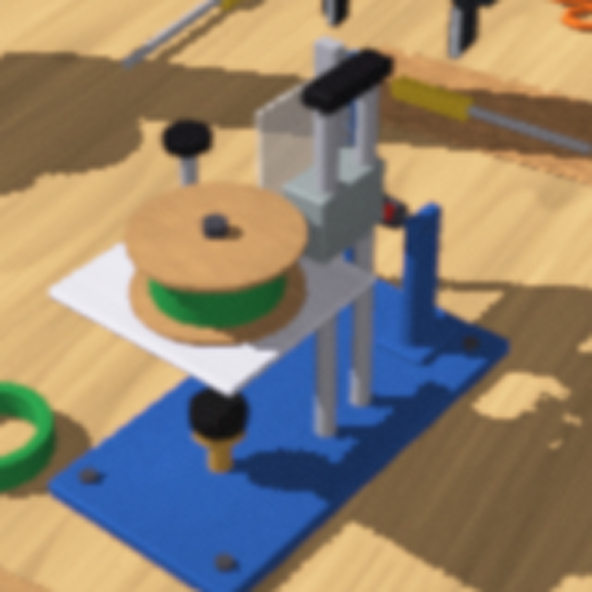

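Run:
```python
from h import *
def rect(m,mask,z):
    v,u=np.nonzero(mask); P=np.array([onz(m,a,b,z)[:2] for a,b in zip(u,v)]); 
    rc=cv2.minAreaRect((P*1000).astype(np.float32)); return rc
for s,box in (('side0',(225,265,298,322)),('scene0',(320,350,185,206))):
    p,d,m=load(s);hsv=cv2.cvtColor(p,cv2.COLOR_BGR2HSV)
    y=(hsv[...,0]>18)&(hsv[...,0]<34)&(hsv[...,1]>190)&(hsv[...,2]>50)
    k=np.zeros_like(y);k[box[2]:box[3],box[0]:box[1]]=1
    print(s,rect(m,y&k,.018))
p,d,m=load('side0');print('tip',onz(m,193.4,295.3,.0085),'back',onz(m,256,314,.016), 'front', onz(m,230.5,306.5,.016))
p,d,m=load('scene0')
im=cv2.resize(p[170:230,310:430],None,fx=6,fy=6,interpolation=cv2.INTER_CUBIC);cv2.imwrite('pics/rodzs.png',im)
# lift checks
a=np.radians(-8.8);O=np.array([.5738,-.0979,0]);R=np.array([[np.cos(a),-np.sin(a),0],[np.sin(a),np.cos(a),0],[0,0,1]])
pts={'c':[[-80,120,14],[80,120,14],[80,-200,14],[-80,-200,14]],'guard':[[-68,10,118],[-68,125,118],[-68,125,205],[-68,10,205]],'piv':[[-9,71,120],[32,71,120]],'cap':[[34,-4,289],[34,-44,289]]}
for s in ('side0','scene0','wrist0'):
    p,d,m=load(s)
    for k,q in pts.items():
        uv=proj(m,(R@(np.array(q)/1000.).T).T+O); 
        cv2.polylines(p,[uv.round().astype(int)],True,(0,255,255) if k!='guard' else (255,0,255),1)
    cv2.imwrite('pics/ov_'+s+'.png',cv2.resize(p[100:300,180:400],None,fx=3.5,fy=3,interpolation=cv2.INTER_CUBIC) if s!='wrist0' else p)
```

```text
side0 ((465.4754333496094, 298.71527099609375), (22.001157760620117, 77.0459213256836), 85.42723083496094)
scene0 ((470.0762023925781, 286.4414978027344), (34.51232147216797, 81.60478973388672), 84.47063446044922)
tip [0.62517767 0.28228884 0.0085    ] back [0.42297955 0.30203921 0.016     ] front [0.50279347 0.29598919 0.016     ]
```

View pics/ov_side0.png

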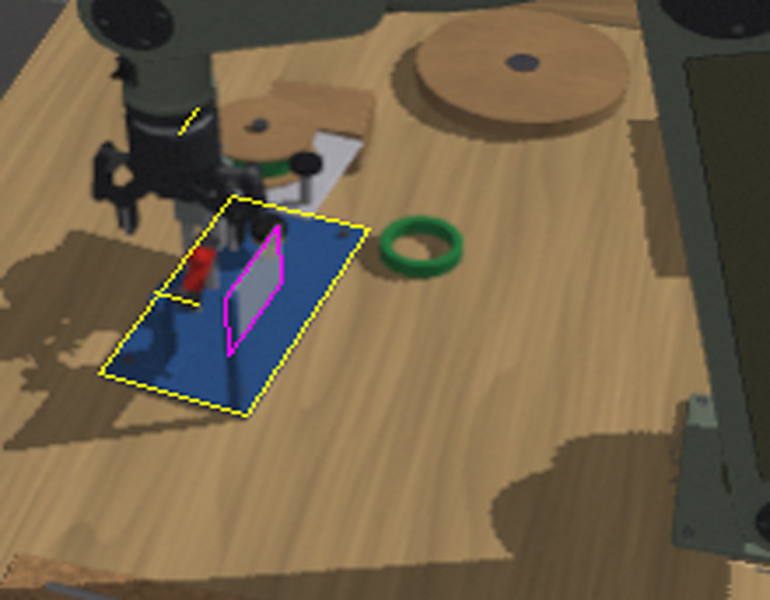

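View pics/ov_scene0.png

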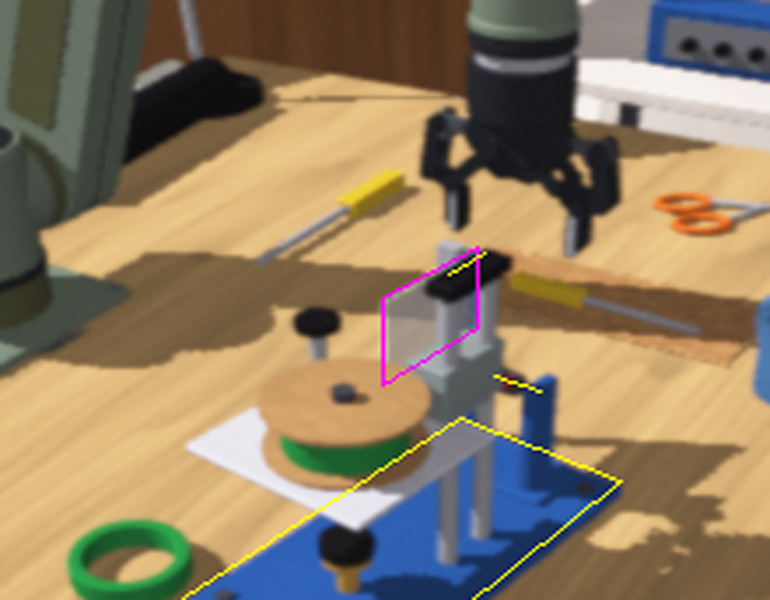

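View pics/ov_wrist0.png

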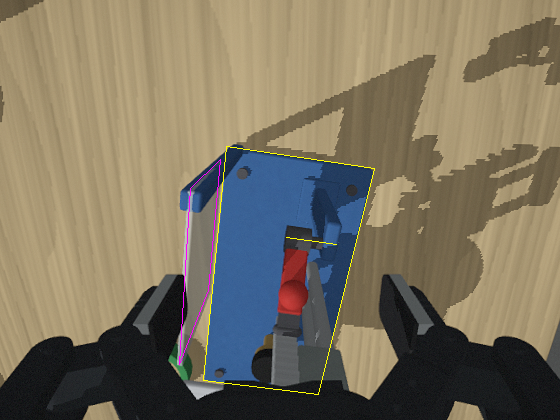

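View pics/rodzs.png

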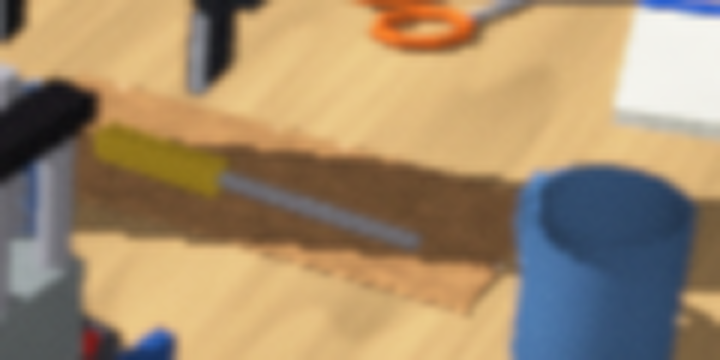

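Checks: the lift frame (origin (0.574,-0.098), yaw -8.8°) overlays the plate in all three views. The rod handle is at about (0.465,0.297) with yaw about -5°. I'm moving over the rod.

```bash
python3 -m inch '[{"travel":[0,-0.365,-0.99],"turn":0},{"travel":[0,-0.365,-0.99],"turn":0},{"travel":[0,-0.365,-0.99],"turn":0},{"travel":[0,-0.365,-0.99],"turn":0},{"travel":[0.4,-0.365,-0.99],"turn":0},{"travel":[0.4,-0.365,-0.99],"turn":0},{"travel":[0.1,0,0],"turn":-1},{"travel":[0,0,0],"turn":-1},{"travel":[0,0,0],"turn":-1},{"travel":[0,0,0],"turn":-1},{"travel":[0,0,0],"turn":-1},{"travel":[0,0,0],"turn":-1},{"travel":[0,0,0],"turn":-1},{"travel":[0,0,0],"turn":-1},{"travel":[0,0,0],"turn":-1},{"travel":[0,0,0],"turn":-1},{"travel":[0,0,0],"turn":-1},{"travel":[0,0,0],"turn":-1},{"travel":[0,0,0],"turn":-1},{"travel":[0,0,0],"turn":-1}]' 50
python3 - <<'E'
from h import *
print(r.sense())
p,d,m=snap('wrist','wrist1')
snap('scene','scene1')
snap('side','side1')
E
```

```text
t: 2.65
tcp_pos: [0.4653, 0.2969, 0.186]
tool_rot: [[-0.001, 0.101, 0.995], [-0.0, 0.995, -0.101], [-1.0, -0.001, -0.001]]
ft_force: [-0.1, 0.7, -0.1]
grip_width: 0.587
{'t': 2.65, 'joint_pos': array([ 5.47101145e-01,  3.16860854e-01,  1.68834418e+00, -7.79065621e-05,
        1.13712662e+00, -9.22381430e-01]), 'dq': array([ 1.16420788e-03,  3.10946935e-04, -8.58027015e-04,  7.26038718e-04,
       -1.54923634e-04, -8.29574457e-01]), 'joint_efforts': array([ 5.71467845e-04, -4.01044464e+01, -2.21570832e+01, -3.79922394e-04,
        3.35734141e-03,  6.89581744e-01]), 'tcp_pos': array([0.46530648, 0.29686835, 0.18597532]), 'tool_rot': array([[-5.94362262e-04,  1.01107775e-01,  9.94875301e-01],
       [-4.44817392e-04,  9.94875352e-01, -1.01108046e-01],
       [-9.99999724e-01, -5.02632643e-04, -5.46341867e-04]]), 'ft_force': array([-0.11165386,  0.70034512, -0.12060941]), 'wrist_torque': array([ 0.00570411,  0.00773197, -0.02572633]), 'grip_width': 0.5866488883177332}
```

View pics/wrist1.png

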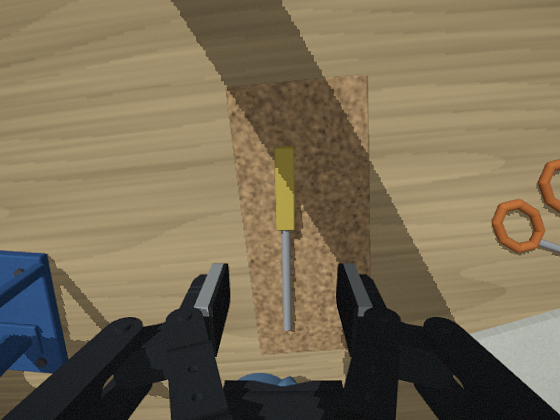

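View pics/side1.png

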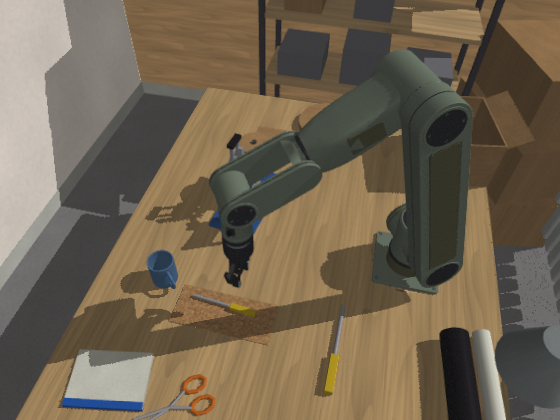

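View pics/scene1.png

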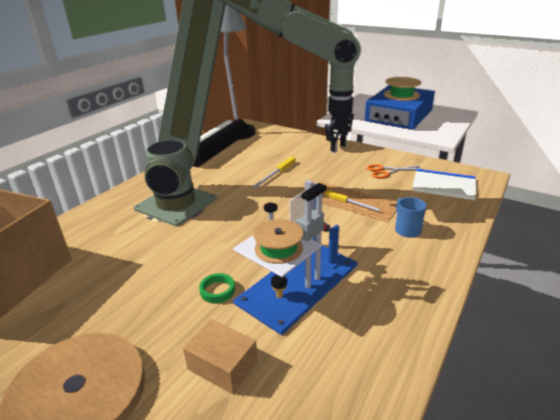

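The wrist view shows the handle at columns 275–295, rows 148–230, and the tip at (289,330). The mat and rod line up with the jaws, so I can refine the pose from here.

Run:
```python
from h import *
p,d,m=load('wrist1');hsv=cv2.cvtColor(p,cv2.COLOR_BGR2HSV)
print(np.array(m['R']).round(2), (-m['R'].T@m['t']).round(3))
y=(hsv[...,0]>20)&(hsv[...,0]<34)&(hsv[...,1]>150)&(hsv[...,2]>60)
n,l,st,c=cv2.connectedComponentsWithStats(y.astype(np.uint8));i=1+np.argmax(st[1:,4]);print(st[i])
v,u=np.nonzero(l==i)
P=np.array([onz(m,a,b,.022)[:2] for a,b in zip(u,v)])
rc=cv2.minAreaRect((P*1000).astype(np.float32));print(rc)
print('tip',onz(m,289,330,.0155),dep(m,d,289,326),'hend',onz(m,285,149,.022),onz(m,285.5,230,.022))
for uv in [(227,88),(368,76),(370,345),(262,353)]: print('mat',onz(m,*uv,.004).round(4))
```

```text
[[ 0.1   0.99 -0.  ]
 [ 0.95 -0.1   0.31]
 [ 0.31 -0.03 -0.95]] [0.384 0.304 0.329]
[274 146  21  84 741]
((464.130126953125, 297.3599853515625), (17.254972457885742, 80.30628967285156), 85.66445922851562)
tip [0.62664833 0.28604842 0.0155    ] [0.61983389 0.28667214 0.01748144] hend [0.427067   0.30157886 0.022     ] [0.50501773 0.2942385  0.022     ]
mat [0.369  0.2545 0.004 ]
mat [0.3715 0.3825 0.004 ]
mat [0.6671 0.3782 0.004 ]
mat [0.6652 0.2504 0.004 ]
```

```bash
python3 -m inch '[{"travel":[0.7,0,0],"turn":-0.2},{"travel":[0.8,0,0],"turn":0},{"travel":[0.8,0,0],"turn":0},{"travel":[0.6,0,0],"turn":0},{"travel":[0.4,0,0],"turn":0},{"travel":[0.2,0,0],"turn":0},{"travel":[0.08,0,0],"turn":0},{"travel":[0,0,0],"turn":0}]' 50
python3 -m inch '[{"travel":[0,0,0],"turn":0},{"travel":[0,0,0],"turn":0},{"travel":[0,0,0],"turn":0},{"travel":[0,0,0],"turn":0},{"travel":[0,0,0],"turn":0},{"travel":[0,0,0],"turn":0}]' 10
```

```text
t: 3.8
tcp_pos: [0.4659, 0.2972, 0.0077]
tool_rot: [[0.001, 0.084, 0.996], [0.0, 0.996, -0.084], [-1.0, 0.0, 0.001]]
ft_force: [0.1, 0.3, -0.2]
grip_width: 0.586
t: 4.55
tcp_pos: [0.466, 0.2974, 0.0082]
tool_rot: [[0.002, 0.084, 0.996], [0.001, 0.996, -0.084], [-1.0, 0.001, 0.001]]
ft_force: [-0.2, -0.5, 5.6]
grip_width: 0.193
```

```bash
python3 -m inch '[{"travel":[-0.3,0,0],"turn":0},{"travel":[-0.6,0,0],"turn":0},{"travel":[-0.9,0,0],"turn":0},{"travel":[-1,0,0],"turn":0},{"travel":[-1,0,0],"turn":0},{"travel":[-1,0,0],"turn":0},{"travel":[-1,0,0],"turn":0},{"travel":[-1,0,0],"turn":0},{"travel":[0,-0.5,0],"turn":0},{"travel":[0,-0.9,0],"turn":0},{"travel":[0,-0.9,0],"turn":0},{"travel":[0,-0.9,0],"turn":0},{"travel":[0,-0.9,0],"turn":0.17},{"travel":[0,-0.9,0],"turn":0.17},{"travel":[0,-0.9,0],"turn":0.17},{"travel":[0,-0.9,0],"turn":0.16},{"travel":[0,-0.4,0],"turn":0},{"travel":[0,0,0],"turn":0}]' 10
python3 - <<'E'
from h import *
print(r.sense()['joint_pos'])
snap('wrist','wrist2');snap('scene','scene2');snap('side','side2')
E
```

```text
t: 6.8
tcp_pos: [0.4285, -0.0619, 0.3477]
tool_rot: [[0.0, 0.156, 0.988], [0.0, 0.988, -0.156], [-1.0, 0.0, 0.0]]
ft_force: [0.3, 0.1, 0.1]
grip_width: 0.194
[-1.70211161e-01  3.41211499e-02  1.63437388e+00  1.10974050e-04
  1.47292487e+00 -1.58426528e+00]
```

View pics/scene2.png

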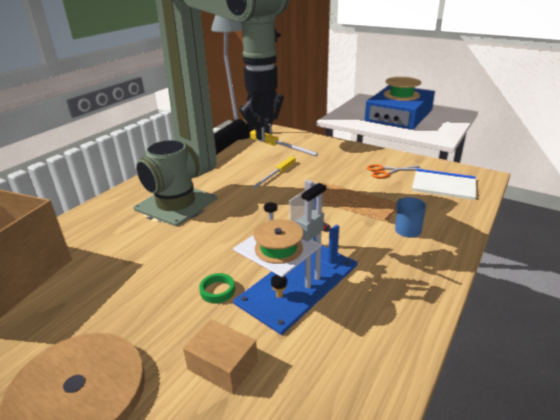

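View pics/side2.png

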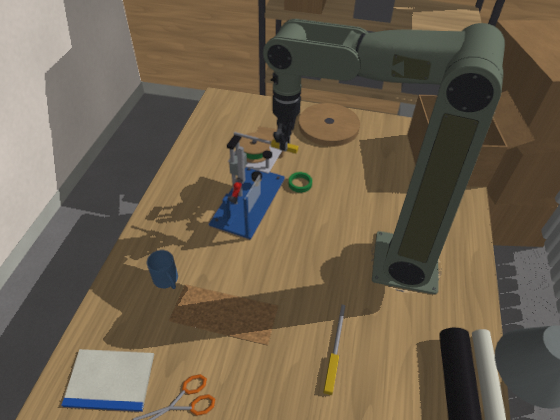

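View pics/wrist2.png

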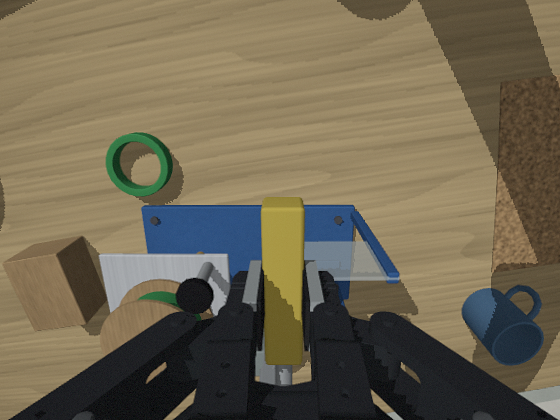

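The rod is held level and straight, with the handle between the pads in all views. Rows can only turn about the finger axis, so next I'll see how the arm behaves at the edge of its reach, where I may get tool tilt.

```bash
python3 -m inch '[{"travel":[0,0,0.5],"turn":0},{"travel":[0,0,0.9],"turn":0},{"travel":[0,0,1],"turn":0},{"travel":[0,0,1],"turn":0},{"travel":[0,0,1],"turn":0},{"travel":[0,0,1],"turn":0},{"travel":[0,0,1],"turn":0},{"travel":[0,0,0.6],"turn":0},{"travel":[0,0,0.4],"turn":0},{"travel":[0,0,0.4],"turn":0},{"travel":[0,0,0.4],"turn":0},{"travel":[0,0,0.4],"turn":0}]' 10
python3 -c "
from h import *
print(r.sense()['joint_pos'])"
```

```text
t: 8.45
tcp_pos: [0.8478, -0.1239, 0.3411]
tool_rot: [[0.005, 0.151, 0.988], [-0.0, 0.988, -0.151], [-1.0, 0.0, 0.005]]
ft_force: [24.6, -4.4, 10.1]
grip_width: 0.194
[-1.58656637e-01  9.11905613e-01  2.13846999e-01  4.30603944e-04
  2.01085032e+00 -1.57744622e+00]
```

```bash
python3 -m inch '[{"travel":[0,0,0.4],"turn":0},{"travel":[0,0,0.4],"turn":0},{"travel":[0,0,0],"turn":0}]' 10
python3 -c "
from h import *
print(r.sense()['joint_pos'])"
```

```text
t: 8.82
tcp_pos: [0.8622, -0.128, 0.3289]
tool_rot: [[0.028, 0.153, 0.988], [-0.004, 0.988, -0.153], [-1.0, 0.0, 0.029]]
ft_force: [-1.0, 0.1, -1.4]
grip_width: 0.191
[-1.60687376e-01  9.25922901e-01  2.14655225e-01  4.47432552e-04
  1.97235666e+00 -1.57787112e+00]
```

It does tilt: pushing past the reach turned the tool 1.6° tip-up. I'll keep going in small steps.

```bash
python3 -m inch '[{"travel":[0,0,0.6],"turn":0},{"travel":[0,0,0.6],"turn":0},{"travel":[0,0,0.6],"turn":0},{"travel":[0,0,0.6],"turn":0},{"travel":[0,0,0],"turn":0}]' 10
python3 -c "
from h import *
print(r.sense()['joint_pos'])"
python3 -m inch '[{"travel":[-0.6,0,0.4],"turn":0},{"travel":[-0.6,0,0.4],"turn":0},{"travel":[-0.6,0,0.4],"turn":0},{"travel":[0,0,0],"turn":0}]' 10
python3 -c "
from h import *
print(r.sense()['joint_pos'])"
```

```text
t: 9.45
tcp_pos: [0.9043, -0.1355, 0.2896]
tool_rot: [[0.092, 0.153, 0.984], [-0.014, 0.988, -0.153], [-0.996, 0.001, 0.093]]
ft_force: [-0.1, 0.1, -1.1]
grip_width: 0.196
[-1.61776855e-01  9.71687216e-01  2.15972162e-01  1.34359523e-03
  1.86129483e+00 -1.57807192e+00]
t: 9.95
tcp_pos: [0.8892, -0.1334, 0.3551]
tool_rot: [[0.156, 0.153, 0.976], [-0.023, 0.988, -0.151], [-0.988, 0.001, 0.157]]
ft_force: [0.0, -0.7, -1.6]
grip_width: 0.193
[-0.1625103   0.90005342  0.21409081  0.00227647  1.86946909 -1.57855261]
```

```bash
python3 -m inch '[{"travel":[-0.5,0,0.6],"turn":0},{"travel":[-0.5,0,0.6],"turn":0},{"travel":[-0.5,0,0.6],"turn":0},{"travel":[-0.5,0,0.6],"turn":0},{"travel":[-0.5,0,0.6],"turn":0},{"travel":[0,0,0],"turn":0}]' 10
python3 -c "
from h import *
print(r.sense()['joint_pos'])"
```

```text
t: 10.7
tcp_pos: [0.887, -0.1338, 0.4198]
tool_rot: [[0.268, 0.153, 0.951], [-0.04, 0.988, -0.148], [-0.963, 0.001, 0.271]]
ft_force: [0.1, 0.3, -0.2]
grip_width: 0.191
[-0.16403566  0.83148192  0.21435289  0.00421167  1.82153486 -1.57923246]
```

```bash
python3 -m inch '[{"travel":[-0.5,0,0.6],"turn":0},{"travel":[-0.5,0,0.6],"turn":0},{"travel":[-0.5,0,0.6],"turn":0},{"travel":[-0.5,0,0.6],"turn":0},{"travel":[-0.5,0,0.6],"turn":0},{"travel":[0,0,0],"turn":0}]' 10
python3 - <<'E'
from h import *
print(r.sense()['joint_pos'])
snap('scene','scene3')
snap('wrist','wrist3')
E
```

```text
t: 11.45
tcp_pos: [0.8746, -0.1326, 0.4934]
tool_rot: [[0.378, 0.153, 0.913], [-0.057, 0.988, -0.142], [-0.924, 0.002, 0.383]]
ft_force: [-0.4, -0.1, -0.3]
grip_width: 0.19
[-0.16566708  0.75365125  0.21437157  0.00639028  1.78107419 -1.57991376]
```

View pics/scene3.png

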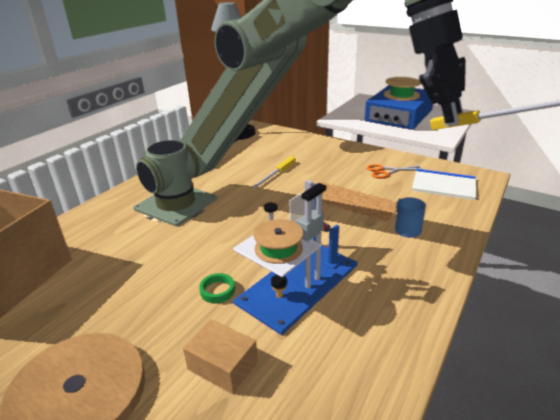

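View pics/wrist3.png

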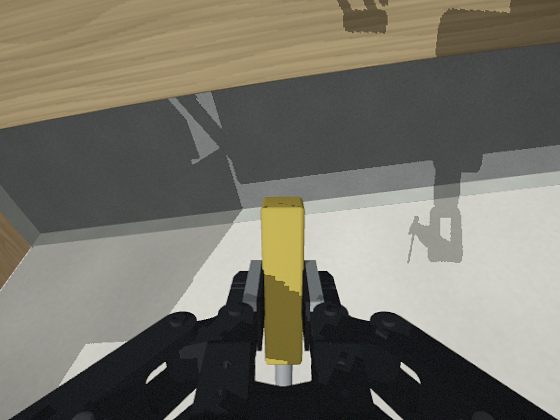

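The tool now tilts 22.5° tip-up at azimuth -8.8°, which is the lift's x axis. Next I'll check the pawl against the lift frame and work out the staging pose.

```bash
cat >> h.py <<'E'
_a=np.radians(-8.8);LO=np.array([.5738,-.0979,0]);LR=np.array([[np.cos(_a),-np.sin(_a),0],[np.sin(_a),np.cos(_a),0],[0,0,1]])
def toL(X): return (np.asarray(X)-LO)@LR*1000
def toW(X): return LR@(np.asarray(X,float)/1000)+LO
TIP=np.array([-.0048,0,.159])
def plan(tipL,cur=None,rot=None):
    s=r.sense(); R=np.array(s['tool_rot']) if rot is None else rot; p=np.array(s['tcp_pos']) if cur is None else cur
    tcp=toW(tipL)-R@TIP; return tcp, R.T@(tcp-p)/.05
E
python3 - <<'E'
from h import *
for s in ('wrist0','scene0','side1','side0'):
    p,d,m=load(s);hsv=cv2.cvtColor(p,cv2.COLOR_BGR2HSV);C=toL(cloud(m,d))
    red=((hsv[...,0]<8)|(hsv[...,0]>172))&(hsv[...,1]>150)&(hsv[...,2]>60)&(d>0)&(np.abs(C[...,1]-50)<60)&(np.abs(C[...,0])<50)
    P=C[red]; print(s,len(P)); 
    if s=='wrist0':
        for yy in range(0,90,5):
            q=P[(P[:,1]>=yy)&(P[:,1]<yy+5)]
            if len(q): print(yy,len(q),q[:,0].min().round(1),q[:,0].max().round(1),np.median(q[:,2]).round(1),q[:,2].max().round(1))
    else: print(P.min(0).round(),P.max(0).round()) if len(P) else 0
s=r.sense();print('tip now L',toL(np.array(s['tcp_pos'])+np.array(s['tool_rot'])@TIP))
T=np.tan(np.radians(22.5))
for n,x,y,g in (('stage',-110,28,98),('in',13,28,98),('raise',13,28,106),('sweep',13,68,106)):
    tip=[x,y,g+(x+68)*T]; tcp,u=plan(tip); print(n,np.round(tip,1),tcp.round(4),u.round(3))
E
```

```text
wrist0 1562
25 94 -8.7 8.7 159.5 161.0
30 46 -8.9 8.6 159.0 161.1
35 67 -9.4 7.9 167.4 169.7
40 174 -10.1 10.4 168.5 171.3
45 387 -10.3 10.0 164.2 171.8
50 401 -8.8 8.9 157.0 168.7
55 178 -8.6 9.0 137.4 141.3
60 185 -8.6 8.9 133.6 137.4
65 30 -7.3 7.9 131.3 132.6
scene0 7
[ 10.  53. 123.] [ 13.  61. 134.]
side1 0
side0 85
[-13.  -4.  78.] [ 37.  65. 174.]
tip now L [448.64497777  11.64386299 555.51901812]
stage [-110.    28.    80.6] [ 0.3258 -0.0311  0.0159] [  4.551   0.31  -13.941]
in [ 13.   28.  131.6] [ 0.4474 -0.0499  0.0668] [  4.541   0.312 -11.278]
raise [ 13.   28.  139.6] [ 0.4474 -0.0499  0.0748] [  4.393   0.312 -11.218]
sweep [ 13.   68.  139.6] [ 0.4535 -0.0103  0.0748] [  4.394   1.112 -11.218]
```

Run:
```python
from h import *
from scipy.optimize import least_squares
D=[([.3203,1.5657,1.2574],(.5745,0,.2305)),([.03412,1.63437,1.47292],(.4285,-.0619,.3477)),([.9119,.21385,2.01085],(.8478,-.1239,.3411)),([.92592,.214655,1.97236],(.8622,-.128,.3289)),([.97169,.21597,1.86129],(.9043,-.1355,.2896)),([.90005,.21409,1.86947],(.8892,-.1334,.3551)),([.83148,.21435,1.82153],(.887,-.1338,.4198)),([.75365,.21437,1.78107],(.8746,-.1326,.4934)),([.31686,1.68834,1.13713],(.4653,.29687,.186))]
def fk(p,j):
    r0,h,l2,l3,L,c=p; a=j[0];b=a+j[1];e=b+j[2]
    return r0+l2*np.sin(a)+l3*np.sin(b+c)+L*np.sin(e), h+l2*np.cos(a)+l3*np.cos(b+c)+L*np.cos(e)
f=lambda p:np.concatenate([np.array(fk(p,j))-[np.hypot(x[0],x[1]),x[2]] for j,x in D])
s=least_squares(f,[0,.3,.4,.4,.2,0]);p=s.x;print(p.round(4),np.abs(s.fun).max())
e=np.pi-np.radians(22.5)
for n,x in (('stage-110',(.3258,-.0311,.0159)),('-85',(.3505,-.0349,.0263)),('-80',(.3555,-.035,.0283)),('in',(.4474,-.0499,.0668)),('raise',(.4474,-.0499,.0748))):
    best=least_squares(lambda q:np.array(fk(p,[q[0],q[1],e-q[0]-q[1]]))-[np.hypot(x[0],x[1]),x[2]],[-.3,2.2])
    q=best.x;print(n,q.round(3),(e-q.sum()).round(3),best.cost)
np.save('fk.npy',p)
```

```text
[2.000e-04 1.404e-01 5.917e-01 4.177e-01 3.183e-01 6.040e-02] 3.45160843340242e-05
stage-110 [0.208 2.673] -0.132 2.4132664179118413e-24
-85 [0.192 2.604] -0.048 1.423677183659176e-24
-80 [0.19  2.591] -0.033 6.443311604238777e-25
in [0.197 2.351] 0.201 5.685186302414511e-19
raise [0.18 2.34] 0.229 8.518826877430608e-20
```

Run:
```python
from h import *
for s in ('scene0','scene3','wrist2','wrist0'):
    p,d,m=load(s);C=toL(cloud(m,d));hsv=cv2.cvtColor(p,cv2.COLOR_BGR2HSV)
    inb=(d>0)&(np.abs(C[...,0])<130)&(C[...,1]>-220)&(C[...,1]<130)&(C[...,2]>25)
    print(s)
    if s in('wrist2',):
        white=inb&(hsv[...,1]<60)&(hsv[...,2]>120)
        q=C[white]; print('white',len(q),np.percentile(q,[2,50,98],axis=0).round())
    dark=inb&(hsv[...,2]<60)
    q=C[dark]
    h,e=np.histogram(q[:,2],bins=np.arange(20,320,10)); print([(int(a),int(b)) for a,b in zip(e,h) if b>5])
    if s=='scene0':
        white=inb&(hsv[...,1]<70)&(hsv[...,2]>150)
        q=C[white];h,e=np.histogram(q[:,2],bins=np.arange(20,320,10)); print('w',[(int(a),int(b)) for a,b in zip(e,h) if b>5])
        im=cv2.resize(p[180:290,225:350],None,fx=6,fy=5.4,interpolation=cv2.INTER_CUBIC);cv2.imwrite('pics/z5.png',im)
p,d,m=load('wrist2'); C=toL(cloud(m,d))
for uv in [(100,254),(160,262),(228,254),(232,262),(195,295),(150,330)]: print(uv,C[uv[1],uv[0]].round(1))
p,d,m=load('scene0'); C=toL(cloud(m,d))
for uv in [(270,208),(238,245),(283,268),(315,245),(305,248),(270,235),(278,283),(300,225),(310,222)]: print('sc',uv,C[uv[1],uv[0]].round(1))
```

```text
scene0
[(50, 26), (60, 127), (120, 6), (210, 7), (220, 88), (250, 15), (260, 20), (270, 51), (280, 225), (290, 125), (300, 126)]
w [(30, 6), (130, 26), (140, 45), (150, 53), (160, 702), (170, 27), (180, 7), (190, 7), (200, 29), (210, 113), (220, 13), (230, 10), (240, 13), (250, 8), (260, 10), (270, 16), (280, 26)]
scene3
[(50, 27), (60, 126), (120, 6), (210, 6), (220, 94), (270, 29), (280, 187)]
wrist2
white 6818 [[ -75. -183.  127.]
 [ -68.  -66.  168.]
 [  14.  108.  252.]]
[(100, 6), (110, 6), (120, 11), (170, 32), (180, 19), (220, 848), (230, 191)]
wrist0
[(50, 49), (60, 507), (110, 15), (120, 338), (130, 122), (160, 147), (200, 8), (240, 334), (250, 1089), (260, 1406), (270, 1421), (280, 1600), (290, 9353), (300, 9138)]
(100, 254) [ -75.1 -184.   166.7]
(160, 262) [ -66.5 -119.2  167.7]
(228, 254) [ -2.1 -73.7  13.4]
(232, 262) [ 10.9 -67.9  15. ]
(195, 295) [-65.  -66.5 229.1]
(150, 330) [-162.   -29.3  402.9]
sc (270, 208) [-53.3 -75.1 226.5]
sc (238, 245) [ -69.  -171.1  167.3]
sc (283, 268) [  63.7 -166.6  165.8]
sc (315, 245) [ 67.6 -58.8 165.4]
sc (305, 248) [ 56.9 -82.1 165.6]
sc (270, 235) [   3.  -138.2  209.3]
sc (278, 283) [  10.9 -127.5   66.1]
sc (300, 225) [ 23.  -57.8 201.4]
sc (310, 222) [ 43.1 -46.2 212. ]
```

View pics/z5.png

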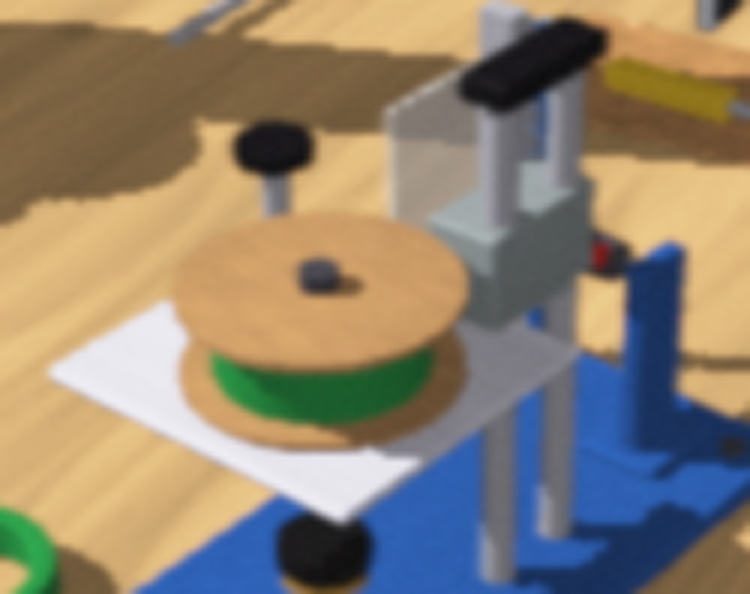

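The tray spans y -186 to -46 (lift frame) and the guard starts at y 10, so I can lower the rod through the gap at y≈-12 and then slide it under the guard. That avoids joint 5's lower limit. I'm retracting first.

```bash
python3 -m inch '[{"travel":[-0.2,0,-0.46],"turn":0},{"travel":[-0.3,0,-0.74],"turn":0},{"travel":[-0.38,0,-0.92],"turn":0},{"travel":[-0.38,0,-0.92],"turn":0},{"travel":[-0.38,0,-0.92],"turn":0},{"travel":[-0.38,0,-0.92],"turn":0},{"travel":[-0.38,0,-0.92],"turn":0},{"travel":[-0.38,-0.2,-0.92],"turn":0},{"travel":[-0.38,-0.2,-0.92],"turn":0},{"travel":[-0.34,-0.07,-0.8],"turn":0},{"travel":[0,0,0],"turn":0}]' 10
python3 - <<'E'
from h import *
s=r.sense();print(s['joint_pos'],'tip L',toL(np.array(s['tcp_pos'])+np.array(s['tool_rot'])@TIP))
tcp,u=plan([-22,-12,260]);print(u);print(plan([-22,-12,117])[1])
E
```

```text
t: 12.92
tcp_pos: [0.4181, -0.0858, 0.4936]
tool_rot: [[0.377, 0.154, 0.913], [-0.057, 0.988, -0.143], [-0.924, 0.001, 0.382]]
ft_force: [1.1, -0.2, -1.4]
grip_width: 0.188
[-0.26059982 -0.18219743  1.53528554  0.04239444  1.39914853 -1.67557898] tip L [-10.54814847 -12.13196696 558.6921819 ]
[ 5.43414093 -0.00634625 -2.4918557 ]
[ 8.07760832 -0.01054486 -3.58348865]
```

```bash
python3 -m inch '[{"travel":[0.5,0,-0.25],"turn":0},{"travel":[0.9,0,-0.41],"turn":0},{"travel":[0.9,0,-0.41],"turn":0},{"travel":[0.9,0,-0.41],"turn":0},{"travel":[0.9,0,-0.41],"turn":0},{"travel":[0.8,0,-0.37],"turn":0},{"travel":[0.5,0,-0.23],"turn":0},{"travel":[0,0,0],"turn":0}]' 10
python3 - <<'E'
from h import *
s=r.sense();print(s['joint_pos'],'tip L',toL(np.array(s['tcp_pos'])+np.array(s['tool_rot'])@TIP))
print(plan([-22,-12,117])[1])
for n in('scene','side','wrist'): snap(n,n+'4')
p,d,m=load('scene4');cv2.imwrite('pics/z6.png',cv2.resize(p[130:290,225:385],None,fx=3.7,fy=3.7,interpolation=cv2.INTER_CUBIC))
p,d,m=load('side4');cv2.imwrite('pics/z7.png',cv2.resize(p[110:250,190:350],None,fx=4,fy=4,interpolation=cv2.INTER_CUBIC))
E
```

```text
t: 13.92
tcp_pos: [0.4068, -0.0831, 0.1927]
tool_rot: [[0.369, 0.153, 0.917], [-0.055, 0.988, -0.143], [-0.928, 0.003, 0.373]]
ft_force: [-0.2, 0.2, -0.6]
grip_width: 0.193
[-0.26209698 -0.07409941  2.2037336   0.07252737  0.63294248 -1.72920524] tip L [-21.59737101 -11.06478452 256.53175085]
[ 2.58585004 -0.02592184 -1.04917403]
```

View pics/z6.png

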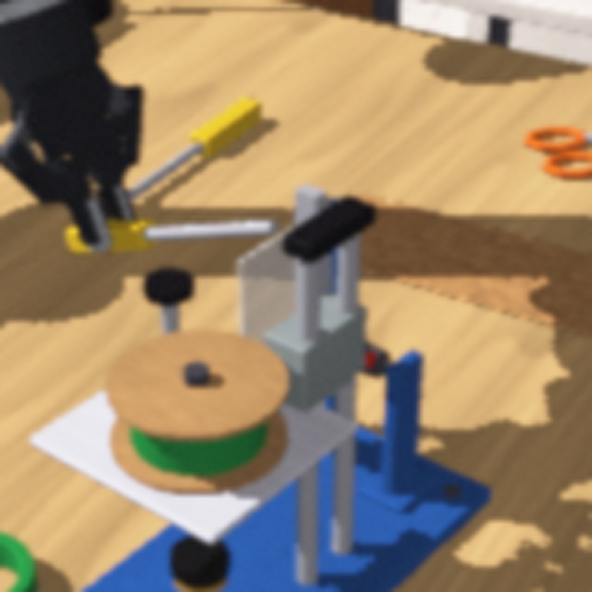

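View pics/z7.png

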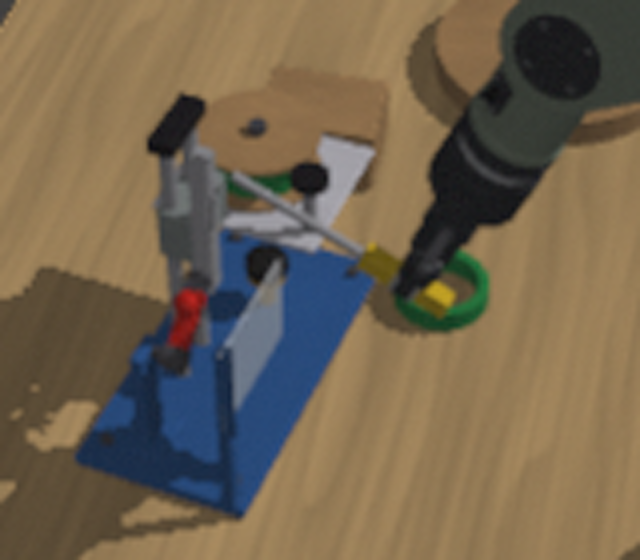

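View pics/wrist4.png

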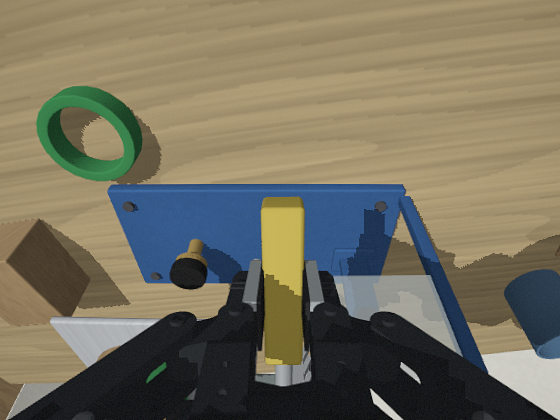

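The rod tip is clear of everything, at scene (298,191) and side (249,154). I'll triangulate it and check the tape roll's clearance.

Run:
```python
from h import *
_,_,ms=load('scene4');_,_,md=load('side4')
s=r.sense();tw=np.array(s['tcp_pos'])+np.array(s['tool_rot'])@TIP
print('pred',proj(ms,tw),proj(md,tw),tw)
o1,d1=ray(ms,298.5,191.4);o2,d2=ray(md,249,154.5)
A=np.stack([d1,-d2],1);t=np.linalg.lstsq(A,o2-o1,rcond=None)[0];a=o1+d1*t[0];b=o2+d2*t[1];print(a,b,toL((a+b)/2))
print('tape',toL(onz(md,301,182,.012)), 'tcp',toL(s['tcp_pos']))
```

```text
pred [[298.14274149 188.75024843]] [[247.51150984 153.46595821]] [ 0.55285446 -0.10618534  0.26189814]
[ 0.55396535 -0.10651799  0.25518364] [ 0.54890535 -0.10887878  0.25609265] [-20.60237143 -13.10452077 255.63814752]
tape [-147.26290771 -197.58804445   12.        ] tcp [-164.55659841  -11.30125305  196.7619658 ]
```

```bash
python3 -m inch '[{"travel":[0.4,0,-0.16],"turn":0},{"travel":[0.6,0,-0.25],"turn":0},{"travel":[0.6,0,-0.25],"turn":0},{"travel":[0.6,0,-0.25],"turn":0},{"travel":[0.4,0,-0.16],"turn":0},{"travel":[0,0,0],"turn":0},{"travel":[0,0,0],"turn":0}]' 10
python3 - <<'E'
from h import *
s=r.sense();print(s['joint_pos'],'tip L',toL(np.array(s['tcp_pos'])+np.array(s['tool_rot'])@TIP),toL(s['tcp_pos']))
print(plan([-22,28,117])[1],plan([13,28,131.5])[1])
E
```

```text
t: 14.95
tcp_pos: [0.4095, -0.0837, 0.0563]
tool_rot: [[0.378, 0.153, 0.913], [-0.057, 0.988, -0.142], [-0.924, 0.002, 0.383]]
ft_force: [1.1, -1.0, 0.2]
grip_width: 0.19
[-0.2616514   0.18041566  2.42881065  0.29320595  0.14815534 -1.96033337] tip L [-19.51535115 -11.18715452 121.61095318] [-164.57844894  -11.09513483   56.33669186]
[ 0.06728641  0.78360576 -0.0816182 ] [0.0672037  0.78401228 0.67607556]
```

```bash
python3 -m inch '[{"travel":[0.07,0,-0.06],"turn":0},{"travel":[0,0.2,0],"turn":0},{"travel":[0,0.2,0],"turn":0},{"travel":[0,0.2,0],"turn":0},{"travel":[0,0.18,0],"turn":0},{"travel":[0,0,0],"turn":0},{"travel":[0,0,0],"turn":0}]' 10
python3 - <<'E'
from h import *
s=r.sense();print(s['joint_pos'],'tip L',toL(np.array(s['tcp_pos'])+np.array(s['tool_rot'])@TIP),toL(s['tcp_pos']))
print(plan([13,28,131.5])[1])
for n in('side','scene'): snap(n,n+'5')
p,d,m=load('scene5');cv2.imwrite('pics/z8.png',cv2.resize(p[130:290,225:385],None,fx=3.7,fy=3.7,interpolation=cv2.INTER_CUBIC))
p,d,m=load('side5');cv2.imwrite('pics/z9.png',cv2.resize(p[110:250,190:350],None,fx=4,fy=4,interpolation=cv2.INTER_CUBIC))
E
```

```text
t: 15.82
tcp_pos: [0.413, -0.0447, 0.0514]
tool_rot: [[0.377, 0.153, 0.913], [-0.057, 0.988, -0.142], [-0.924, 0.002, 0.381]]
ft_force: [-1.0, 0.8, -1.3]
grip_width: 0.192
[-0.12986199  0.1895424   2.43977664 -0.0611129   0.12135021 -1.4874428 ] tip L [-21.9187324   27.83300617 116.49214653] [-167.07573762   27.9608728    51.42704462]
[-0.01117831  0.00393166  0.76006063]
```

View pics/z8.png

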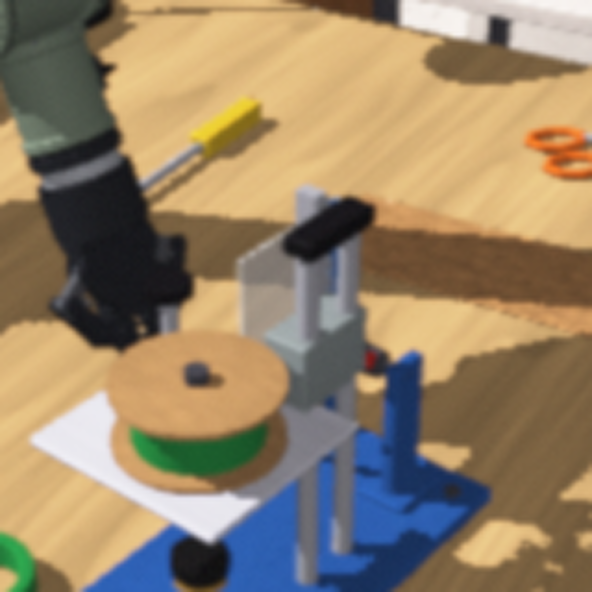

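View pics/z9.png

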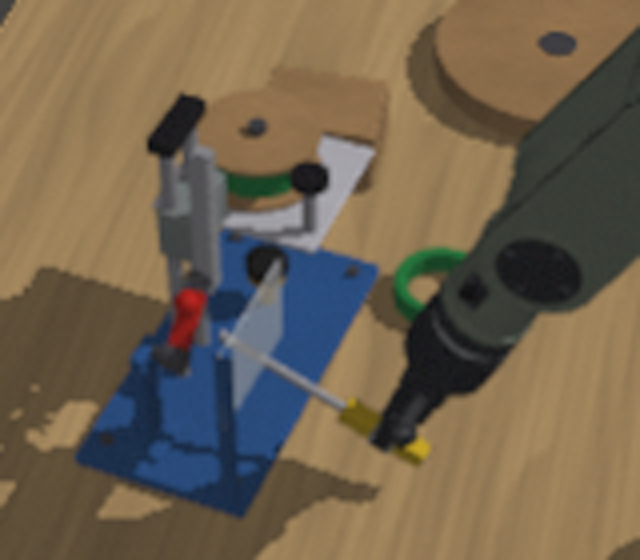

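The rod is under the guard, with its tip at zoom (225,340) between the guard and the pawl. Now inserting along its axis.

```bash
python3 -m inch '[{"travel":[0,0,0.2],"turn":0},{"travel":[0,0,0.2],"turn":0},{"travel":[0,0,0.2],"turn":0},{"travel":[0,0,0.16],"turn":0},{"travel":[0,0,0],"turn":0}]' 10
python3 - <<'E'
from h import *
s=r.sense();print(s['joint_pos'],'tip L',toL(np.array(s['tcp_pos'])+np.array(s['tool_rot'])@TIP))
print(plan([13,28,139.5])[1])
E
```

```text
t: 16.55
tcp_pos: [0.448, -0.0501, 0.0653]
tool_rot: [[0.376, 0.153, 0.914], [-0.057, 0.988, -0.142], [-0.925, 0.002, 0.38]]
ft_force: [0.5, -0.9, -0.4]
grip_width: 0.19
[-0.13222306  0.20143004  2.34973216 -0.03247239  0.20034941 -1.51843109] tip L [ 13.57868685  27.90173245 130.25573075]
[-0.17538507  0.0023042   0.0596254 ]
```

```bash
python3 -m inch '[{"travel":[-0.07,0.04,0.03],"turn":0},{"travel":[-0.07,0.06,0.02],"turn":0},{"travel":[0,0.1,0],"turn":0},{"travel":[0,0.1,0],"turn":0},{"travel":[0,0,0],"turn":0}]' 10
python3 - <<'E'
from h import *
s=r.sense();print(s['joint_pos'],'tip L',toL(np.array(s['tcp_pos'])+np.array(s['tool_rot'])@TIP))
snap('side','side6');snap('scene','scene6')
p,d,m=load('side6');cv2.imwrite('pics/z10.png',cv2.resize(p[110:250,190:350],None,fx=4,fy=4,interpolation=cv2.INTER_CUBIC))
E
```

```text
t: 17.18
tcp_pos: [0.4487, -0.0347, 0.0725]
tool_rot: [[0.375, 0.153, 0.914], [-0.056, 0.988, -0.142], [-0.925, 0.002, 0.379]]
ft_force: [0.3, -1.2, -1.4]
grip_width: 0.194
[-0.08596596  0.18565256  2.33990092 -0.10489307  0.22913648 -1.40564097] tip L [ 12.03905418  43.22366071 137.19900649]
```

View pics/z10.png

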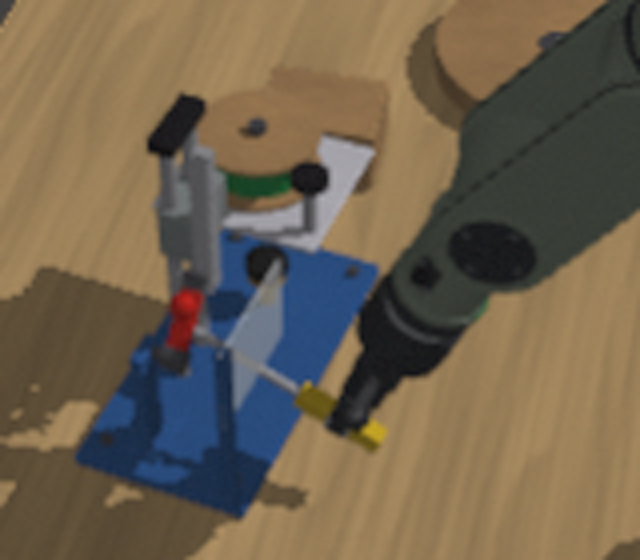

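```bash
python3 -m inch '[{"travel":[0,0.1,0],"turn":0},{"travel":[0,0.12,0],"turn":0},{"travel":[0,0.12,0],"turn":0},{"travel":[0,0.1,0],"turn":0},{"travel":[0,0,0],"turn":0},{"travel":[0,0,0],"turn":0}]' 10
python3 - <<'E'
from h import *
s=r.sense();print(s['joint_pos'],'tip L',toL(np.array(s['tcp_pos'])+np.array(s['tool_rot'])@TIP))
snap('side','side7');snap('scene','scene7')
p,d,m=load('side7');cv2.imwrite('pics/z11.png',cv2.resize(p[110:250,190:350],None,fx=4,fy=4,interpolation=cv2.INTER_CUBIC))
p,d,m=load('scene7');cv2.imwrite('pics/z12.png',cv2.resize(p[130:290,225:385],None,fx=3.7,fy=3.7,interpolation=cv2.INTER_CUBIC))
E
```

```text
t: 18.02
tcp_pos: [0.4522, -0.0132, 0.0724]
tool_rot: [[0.375, 0.152, 0.914], [-0.056, 0.988, -0.141], [-0.925, 0.002, 0.379]]
ft_force: [0.5, 0.4, -0.1]
grip_width: 0.19
[-0.0204561   0.18989209  2.33397611 -0.20908556  0.23672071 -1.24417736] tip L [ 12.17834183  65.05797554 137.12186002]
```

View pics/z11.png

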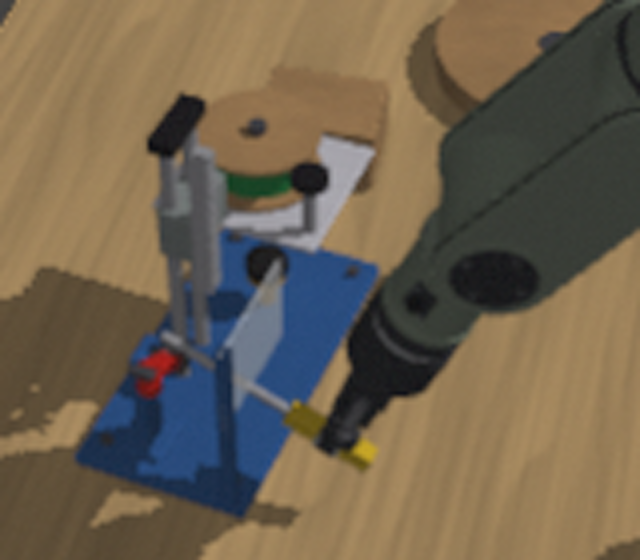

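View pics/z12.png

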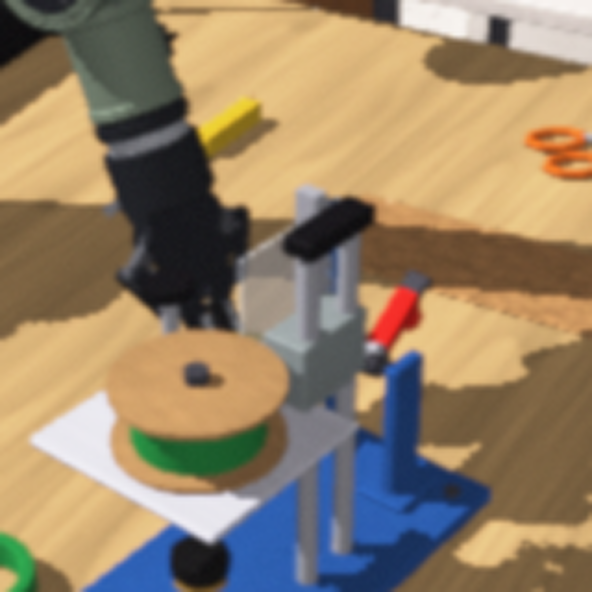

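The pawl has gone over and lies back on its stop (side zoom (155,372), scene zoom (400,315)). I'm withdrawing the rod the way it came in.

```bash
python3 -m inch '[{"travel":[0,-0.2,0],"turn":0},{"travel":[0,-0.3,0],"turn":0},{"travel":[0.1,-0.24,-0.03],"turn":0},{"travel":[0.05,0,-0.15],"turn":0},{"travel":[0,0,-0.2],"turn":0},{"travel":[0,0,-0.2],"turn":0},{"travel":[0,0,-0.15],"turn":0},{"travel":[0,-0.2,0],"turn":0},{"travel":[0,-0.3,0],"turn":0},{"travel":[0,-0.3,0],"turn":0},{"travel":[0,0,0],"turn":0},{"travel":[0,0,0],"turn":0}]' 10
python3 - <<'E'
from h import *
s=r.sense();print(s['joint_pos'],'tip L',toL(np.array(s['tcp_pos'])+np.array(s['tool_rot'])@TIP))
E
```

```text
t: 19.62
tcp_pos: [0.4098, -0.0843, 0.0515]
tool_rot: [[0.375, 0.153, 0.914], [-0.056, 0.988, -0.142], [-0.925, 0.002, 0.379]]
ft_force: [-0.0, 1.3, 0.1]
grip_width: 0.195
[-0.26320772  0.19332105  2.43172245  0.3220523   0.13682178 -1.99113064] tip L [-18.80797383 -11.70994258 116.25106271]
```

Next, lift clear. I'll carry the rod to the mat and turn it about the finger axis so the tilt points tip-down. That way the tip touches the cork first and the rod can be eased flat.

```bash
python3 - <<'E'
from h import *
p,d,m=load('side0');hsv=cv2.cvtColor(p,cv2.COLOR_BGR2HSV);C=cloud(m,d)
b=(hsv[...,0]>95)&(hsv[...,0]<125)&(hsv[...,1]>90);b[:240]=0;b[300:]=0;b[:,:140]=0;b[:,190:]=0
q=C[b&(d>0)];print('mug',len(q),np.percentile(q,[2,50,98],axis=0).round(3))
E
python3 -m inch '[{"travel":[-0.4,0,0.16],"turn":0},{"travel":[-0.8,0,0.33],"turn":0},{"travel":[-0.92,0,0.38],"turn":0},{"travel":[-0.92,0,0.38],"turn":0},{"travel":[-0.92,0,0.38],"turn":0},{"travel":[-0.92,0,0.38],"turn":0},{"travel":[-0.65,0,0.27],"turn":0},{"travel":[0.1,0.5,0.11],"turn":0},{"travel":[0.21,0.96,0.215],"turn":0},{"travel":[0.21,0.96,0.215],"turn":0},{"travel":[0.21,0.96,0.215],"turn":0},{"travel":[0.21,0.96,0.215],"turn":0},{"travel":[0.21,0.96,0.215],"turn":0},{"travel":[0.21,0.96,0.215],"turn":0},{"travel":[0.21,0.96,0.215],"turn":0},{"travel":[0.21,0.96,0.215],"turn":0},{"travel":[0.1,0.5,0.11],"turn":0},{"travel":[0,0,0],"turn":0}]' 10
python3 -c "
from h import *
print(r.sense()['joint_pos'])"
```

```text
mug 840 [[0.682 0.202 0.009]
 [0.733 0.246 0.061]
 [0.773 0.286 0.099]]
t: 21.88
tcp_pos: [0.6005, 0.3266, 0.2994]
tool_rot: [[0.374, 0.151, 0.915], [-0.057, 0.989, -0.14], [-0.926, -0.0, 0.378]]
ft_force: [0.1, -0.0, -1.6]
grip_width: 0.194
[ 0.60200376  0.32397962  1.44613795 -0.29470922  1.09997336 -0.7187338 ]
```

```bash
python3 -m inch '[{"travel":[0,0,0],"turn":1},{"travel":[0,0,0],"turn":1},{"travel":[0,0,0],"turn":1},{"travel":[0,0,0],"turn":1},{"travel":[0,0,0],"turn":1},{"travel":[0,0,0],"turn":1},{"travel":[0,0,0],"turn":1},{"travel":[0,0,0],"turn":1},{"travel":[0,0,0],"turn":1},{"travel":[0,0,0],"turn":1},{"travel":[0,0,0],"turn":1},{"travel":[0,0,0],"turn":1},{"travel":[0,0,0],"turn":1},{"travel":[0,0,0],"turn":1},{"travel":[0,0,0],"turn":1},{"travel":[0,0,0],"turn":1},{"travel":[0,0,0],"turn":1},{"travel":[0,0,0],"turn":1},{"travel":[0,0,0],"turn":1},{"travel":[0,0,0],"turn":1}]' 10
python3 -m inch '[{"travel":[0,0,0],"turn":1},{"travel":[0,0,0],"turn":1},{"travel":[0,0,0],"turn":1},{"travel":[0,0,0],"turn":1},{"travel":[0,0,0],"turn":1},{"travel":[0,0,0],"turn":1},{"travel":[0,0,0],"turn":1},{"travel":[0,0,0],"turn":1},{"travel":[0,0,0],"turn":0},{"travel":[0,0,0],"turn":0}]' 10
python3 - <<'E'
from h import *
s=r.sense();R=np.array(s['tool_rot']);p=np.array(s['tcp_pos']);tip=p+R@TIP;print(s['joint_pos'],'tip',tip)
hc=p+R@np.array([-.0048,0,-.001]);print('hc',hc)
# target: tip just above mat at height .012 axis lowest
for n,d in (('dn',[-.015,0,.0]),('z',[0,0,-(tip[2]-.020)])): print(n,R.T@np.array(d)/.05)
snap('scene','scene8');snap('side','side8')
E
```

```text
t: 24.38
tcp_pos: [0.6001, 0.3234, 0.3016]
tool_rot: [[0.376, 0.712, -0.593], [-0.057, -0.621, -0.782], [-0.925, 0.328, -0.192]]
ft_force: [-0.4, 0.2, -0.4]
grip_width: 0.193
t: 25.62
tcp_pos: [0.6005, 0.3241, 0.3015]
tool_rot: [[0.375, 0.041, -0.926], [-0.057, -0.996, -0.067], [-0.925, 0.078, -0.372]]
ft_force: [-1.0, -0.0, -0.5]
grip_width: 0.194
[ 0.59873846  0.31990757  1.44741467 -0.29417817  1.1002209   2.21086493] tip [0.4514776  0.31360309 0.24682527]
hc [0.59962915 0.32439442 0.30627833]
dn [-0.11261598 -0.01239384  0.27778415]
z [ 4.19685735 -0.35319416  1.68568204]
```

View pics/scene8.png

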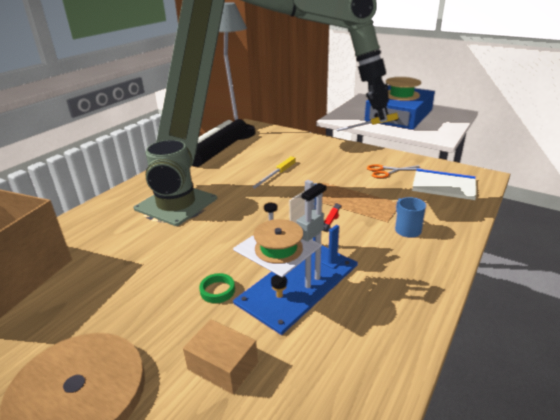

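View pics/side8.png

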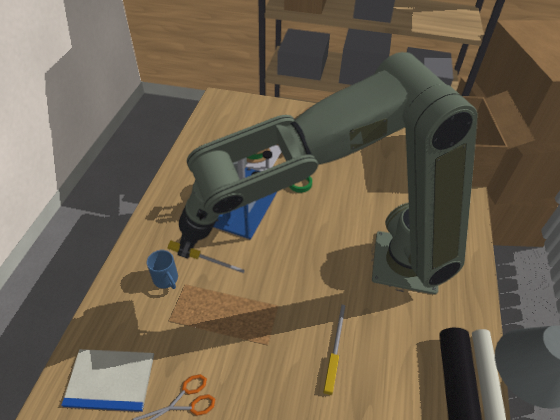

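```bash
python3 -m inch '[{"travel":[0.5,-0.04,0.24],"turn":0},{"travel":[0.8,-0.07,0.39],"turn":0},{"travel":[0.8,-0.07,0.39],"turn":0},{"travel":[0.8,-0.07,0.39],"turn":0},{"travel":[0.7,-0.07,0.33],"turn":0},{"travel":[0.48,-0.045,0.22],"turn":0},{"travel":[0,0,0],"turn":0},{"travel":[0,0,0],"turn":0}]' 10
python3 -m inch '[{"travel":[0.1,-0.01,0.04],"turn":0},{"travel":[0.1,-0.01,0.04],"turn":0},{"travel":[0.1,-0.01,0.04],"turn":0},{"travel":[0,0,0],"turn":0}]' 10
python3 - <<'E'
from h import *
s=r.sense();R=np.array(s['tool_rot']);p=np.array(s['tcp_pos']);print('tip',p+R@TIP, 'hc',p+R@np.array([-.0048,0,-.001]))
E
```

```text
t: 26.72
tcp_pos: [0.5868, 0.3253, 0.0761]
tool_rot: [[0.377, 0.041, -0.925], [-0.055, -0.996, -0.066], [-0.925, 0.076, -0.373]]
ft_force: [-0.0, -0.2, -0.3]
grip_width: 0.19
t: 27.22
tcp_pos: [0.5861, 0.3251, 0.0586]
tool_rot: [[0.375, 0.04, -0.926], [-0.056, -0.996, -0.066], [-0.925, 0.077, -0.372]]
ft_force: [-0.1, -0.3, 3.2]
grip_width: 0.194
tip [0.43708772 0.31483037 0.00396603] hc [0.58524469 0.32538971 0.06344724]
```

The tip is touching the mat with 3 N. I'll keep lowering and watch the force.

```bash
python3 -m inch '[{"travel":[0.093,-0.01,0.037],"turn":0},{"travel":[0.093,-0.01,0.037],"turn":0},{"travel":[0.093,-0.01,0.037],"turn":0},{"travel":[0,0,0],"turn":0}]' 10
python3 -m inch '[{"travel":[0.093,-0.01,0.037],"turn":0},{"travel":[0.093,-0.01,0.037],"turn":0},{"travel":[0.093,-0.01,0.037],"turn":0},{"travel":[0,0,0],"turn":0}]' 10
python3 - <<'E'
from h import *
snap('scene','scene9');snap('side','side9')
p,d,m=load('side9');cv2.imwrite('pics/z13.png',cv2.resize(p[240:350,150:300],None,fx=5,fy=5,interpolation=cv2.INTER_CUBIC))
p,d,m=load('scene9');cv2.imwrite('pics/z14.png',cv2.resize(p[130:230,300:430],None,fx=5.5,fy=5.5,interpolation=cv2.INTER_CUBIC))
E
```

```text
t: 27.72
tcp_pos: [0.5852, 0.3248, 0.0423]
tool_rot: [[0.373, 0.04, -0.927], [-0.058, -0.996, -0.066], [-0.926, 0.078, -0.37]]
ft_force: [-2.1, -0.5, 1.7]
grip_width: 0.195
t: 28.22
tcp_pos: [0.5867, 0.3253, 0.0286]
tool_rot: [[0.372, 0.042, -0.927], [-0.055, -0.996, -0.067], [-0.927, 0.076, -0.368]]
ft_force: [-1.7, 0.7, 1.7]
grip_width: 0.189
```

View pics/z14.png

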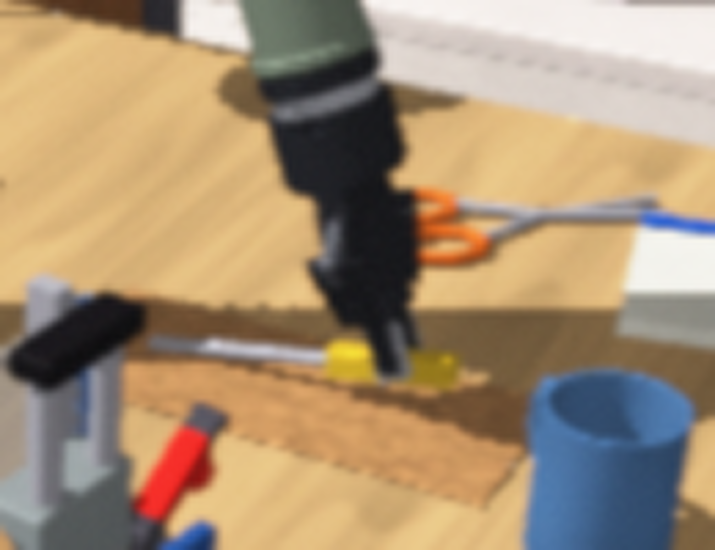

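View pics/z13.png

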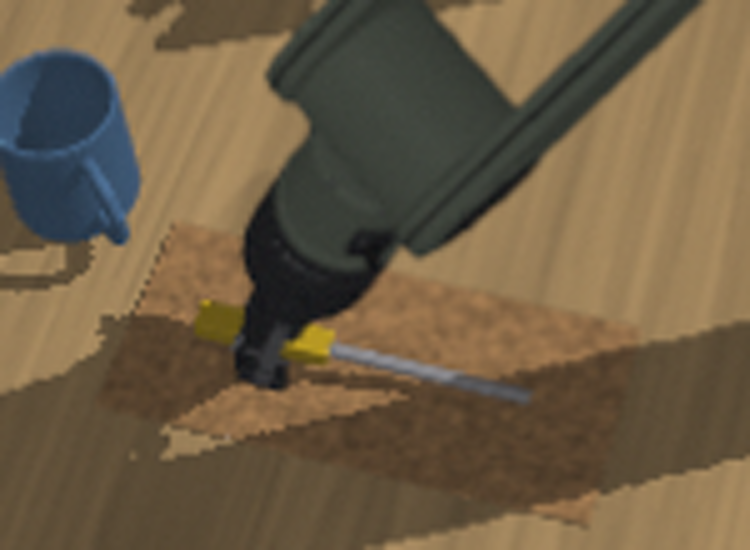

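It pivots easily in the grip at about 2 N. I'm finishing the lowering and then releasing.

```bash
python3 -m inch '[{"travel":[0.1,-0.01,0.04],"turn":0},{"travel":[0.1,-0.01,0.04],"turn":0},{"travel":[0.08,-0.008,0.03],"turn":0},{"travel":[0.05,0,0.02],"turn":0},{"travel":[0,0,0],"turn":0}]' 10
python3 -m inch '[{"travel":[0,0,0],"turn":0},{"travel":[0,0,0],"turn":0},{"travel":[0,0,0],"turn":0},{"travel":[0,0,0],"turn":0}]' 40
python3 -m inch '[{"travel":[-0.3,0,0],"turn":0},{"travel":[-0.6,0,0],"turn":0},{"travel":[-0.9,0.06,-0.33],"turn":0},{"travel":[-0.92,0.06,-0.37],"turn":0},{"travel":[-0.92,0.06,-0.37],"turn":0},{"travel":[-0.92,0.06,-0.37],"turn":0},{"travel":[0,0,0],"turn":0}]' 40
python3 - <<'E'
from h import *
print(r.sense()['joint_pos'])
snap('scene','scene10');snap('side','side10')
p,d,m=load('side10');cv2.imwrite('pics/z15.png',cv2.resize(p[150:350,150:350],None,fx=3,fy=3,interpolation=cv2.INTER_CUBIC))
E
```

```text
t: 28.95
tcp_pos: [0.5894, 0.3242, 0.0136]
tool_rot: [[0.365, 0.047, -0.93], [-0.052, -0.996, -0.07], [-0.93, 0.074, -0.361]]
ft_force: [-1.6, 0.6, 1.2]
grip_width: 0.193
t: 29.45
tcp_pos: [0.5895, 0.3245, 0.0139]
tool_rot: [[0.366, 0.047, -0.93], [-0.051, -0.996, -0.07], [-0.929, 0.073, -0.362]]
ft_force: [0.5, -0.6, -0.6]
grip_width: 0.473
t: 30.32
tcp_pos: [0.5751, 0.3308, 0.2597]
tool_rot: [[0.374, 0.047, -0.926], [-0.045, -0.997, -0.068], [-0.926, 0.067, -0.371]]
ft_force: [0.2, 0.3, 0.3]
grip_width: 0.468
[ 0.62760619  0.31153045  1.56386157 -0.30941072  0.99813309  2.272147  ]
```

View pics/z15.png

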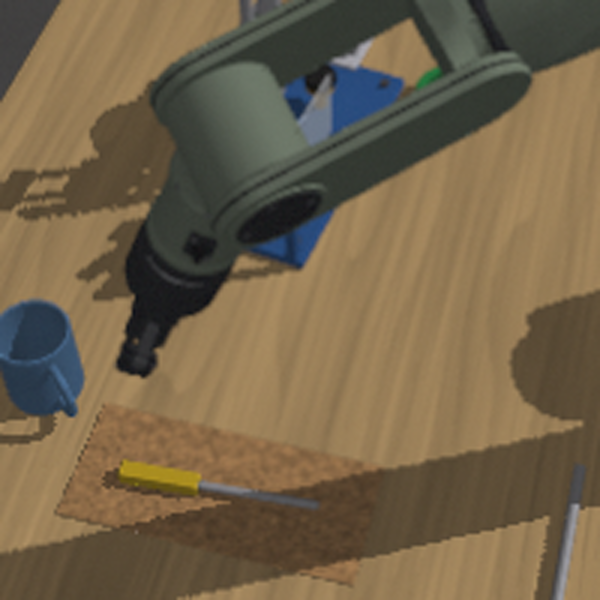

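View pics/scene10.png

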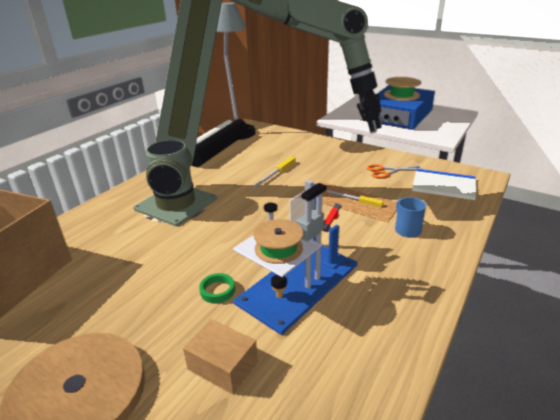

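The rod lies flat on the mat (side zoom handle (160,478), tip (315,505)) and the pawl is still lying back. Next I'll locate the knob precisely and turn the tool back.

```bash
python3 - <<'E'
from h import *
for s in ('scene0','scene10','side4','side5','side7','wrist2'):
    p,d,m=load(s);C=toL(cloud(m,d));hsv=cv2.cvtColor(p,cv2.COLOR_BGR2HSV)
    k=(d>0)&(hsv[...,2]<75)&(C[...,0]>-95)&(C[...,0]<-20)&(C[...,1]>-105)&(C[...,1]<-30)&(C[...,2]>205)&(C[...,2]<245)
    n,l,st,c=cv2.connectedComponentsWithStats(k.astype(np.uint8))
    if n<2: continue
    i=1+np.argmax(st[1:,4]);q=C[l==i];top=q[q[:,2]>np.percentile(q[:,2],60)]
    v,u=np.nonzero(l==i); 
    hull=np.array([toL(onz(m,a,b,np.percentile(q[:,2],80)/1000)) for a,b in zip(u,v)])
    print(s,st[i],'z',np.percentile(q[:,2],[10,50,90]).round(1),'mean',q[:,:2].mean(0).round(1),'ext',q.min(0).round(1),q.max(0).round(1),'ray',hull.min(0).round(),hull.max(0).round())
E
python3 -m inch '[{"travel":[0,0,0],"turn":-1},{"travel":[0,0,0],"turn":-1},{"travel":[0,0,0],"turn":-1},{"travel":[0,0,0],"turn":-1},{"travel":[0,0,0],"turn":-1},{"travel":[0,0,0],"turn":-1},{"travel":[0,0,0],"turn":-1},{"travel":[0,0,0],"turn":-1},{"travel":[0,0,0],"turn":-1},{"travel":[0,0,0],"turn":-1},{"travel":[0,0,0],"turn":-1},{"travel":[0,0,0],"turn":-1},{"travel":[0,0,0],"turn":-1},{"travel":[0,0,0],"turn":-1},{"travel":[0,0,0],"turn":-1},{"travel":[0,0,0],"turn":-1},{"travel":[0,0,0],"turn":-1},{"travel":[0,0,0],"turn":-1},{"travel":[0,0,0],"turn":-1},{"travel":[0,0,0],"turn":-1}]' 0
python3 -m inch '[{"travel":[0,0,0],"turn":-1},{"travel":[0,0,0],"turn":-1},{"travel":[0,0,0],"turn":-1},{"travel":[0,0,0],"turn":-1},{"travel":[0,0,0],"turn":-1},{"travel":[-0.5,0,0.2],"turn":-1},{"travel":[-0.7,0,0.3],"turn":-1},{"travel":[-0.7,0,0.3],"turn":-1},{"travel":[0,0,0],"turn":0}]' 0
```

```text
scene0 [264 202  13  11 101] z [223.4 227.4 228.9] mean [-55.4 -71.7] ext [-74.6 -85.8 219.3] [-41.3 -53.  229.9] ray [-72. -91. 228.] [-36. -54. 228.]
scene10 [264 203  13  10  97] z [221.8 227.4 228.8] mean [-55.  -72.1] ext [-70.5 -85.4 218.5] [-41.9 -56.8 229.4] ray [-71. -92. 228.] [-36. -57. 228.]
side4 [263 151   9   9  63] z [226.8 230.2 233. ] mean [-63.5 -65. ] ext [-78.6 -89.3 208.2] [-42.8 -50.6 234.9] ray [-80. -80. 232.] [-48. -41. 232.]
side5 [263 151   9   9  63] z [227.4 230.8 234.5] mean [-63.8 -64.2] ext [-80.8 -93.6 212.9] [-41.  -48.5 235.9] ray [-80. -80. 232.] [-49. -40. 232.]
side7 [263 151   9   9  63] z [227.  230.3 232.7] mean [-63.6 -64.7] ext [-79.7 -96.7 210.3] [-39.7 -47.9 236.4] ray [-80. -80. 232.] [-48. -41. 232.]
wrist2 [ 175  278   38   36 1060] z [227.6 229.4 230.2] mean [-64.2 -67.5] ext [-79.5 -87.3 208.2] [-34.6 -51.4 231.8] ray [-83. -84. 230.] [-47. -51. 230.]
t: 32.92
tcp_pos: [0.5725, 0.3287, 0.2504]
tool_rot: [[0.362, 0.781, 0.509], [-0.053, 0.562, -0.825], [-0.931, 0.271, 0.245]]
ft_force: [-1.1, -0.0, 0.3]
grip_width: -0.002
t: 34.05
tcp_pos: [0.5742, 0.3214, 0.3576]
tool_rot: [[0.368, 0.148, 0.918], [-0.049, 0.989, -0.139], [-0.928, 0.006, 0.372]]
ft_force: [0.0, 0.9, -1.0]
grip_width: 0.001
```

Run:
```python
from h import *
s=r.sense();R=np.array(s['tool_rot']);p=np.array(s['tcp_pos']);print(p,R.round(3))
k=toW([-63,-68,229]);print('knob',k)
t=k+np.array([.006*np.cos(_a) if 0 else .006,-.001,0])
a=t.copy();a[2]=p[2];b=t.copy();b[2]=.229+.004+.012
print((R.T@(a-p)/.05).round(3),(R.T@(b-a)/.05).round(3),t)
```

```text
[0.57415754 0.3213763  0.35757332] [[ 0.368  0.148  0.918]
 [-0.049  0.989 -0.139]
 [-0.928  0.006  0.372]]
knob [ 0.50113858 -0.15546142  0.229     ]
[-0.023 -9.65   0.1  ] [ 2.09  -0.014 -0.837] [ 0.50713858 -0.15646142  0.229     ]
```

```bash
python3 -m inch '[{"travel":[0,-0.5,0],"turn":0},{"travel":[0,-1,0],"turn":0},{"travel":[0,-1,0],"turn":0},{"travel":[0,-1,0],"turn":0},{"travel":[0,-1,0],"turn":0},{"travel":[0,-1,0],"turn":0},{"travel":[0,-1,0],"turn":0},{"travel":[0,-1,0],"turn":0},{"travel":[0,-1,0.1],"turn":0},{"travel":[0,-0.7,0],"turn":0},{"travel":[0,-0.45,0],"turn":0},{"travel":[0.5,0,-0.2],"turn":0},{"travel":[0.5,0,-0.2],"turn":0},{"travel":[0.4,0,-0.16],"turn":0},{"travel":[0,0,0],"turn":0},{"travel":[0,0,0],"turn":0}]' 0
python3 - <<'E'
from h import *
s=r.sense();R=np.array(s['tool_rot']);p=np.array(s['tcp_pos']);print(p,toL(p),s['joint_pos'])
b=np.array([.5071,-.1565,.245]);print((R.T@(b-p)/.05).round(3))
for n in('side','scene','wrist'): snap(n,n+'11')
p,d,m=load('side11');cv2.imwrite('pics/z16.png',cv2.resize(p[90:230,210:370],None,fx=4,fy=4,interpolation=cv2.INTER_CUBIC))
p,d,m=load('scene11');cv2.imwrite('pics/z17.png',cv2.resize(p[130:290,205:365],None,fx=3.7,fy=3.7,interpolation=cv2.INTER_CUBIC))
E
```

```text
t: 36.05
tcp_pos: [0.5069, -0.1565, 0.28]
tool_rot: [[0.365, 0.148, 0.919], [-0.051, 0.989, -0.139], [-0.93, 0.004, 0.369]]
ft_force: [0.4, -0.4, -0.1]
grip_width: -0.0
[ 0.50690608 -0.15648149  0.28004727] [-57.14433201 -68.12571028 280.0472676 ] [-0.37226168  0.04603195  1.84589886  0.11032204  0.88448319 -1.84804411]
[ 0.653 -0.002 -0.255]
```

View pics/z16.png

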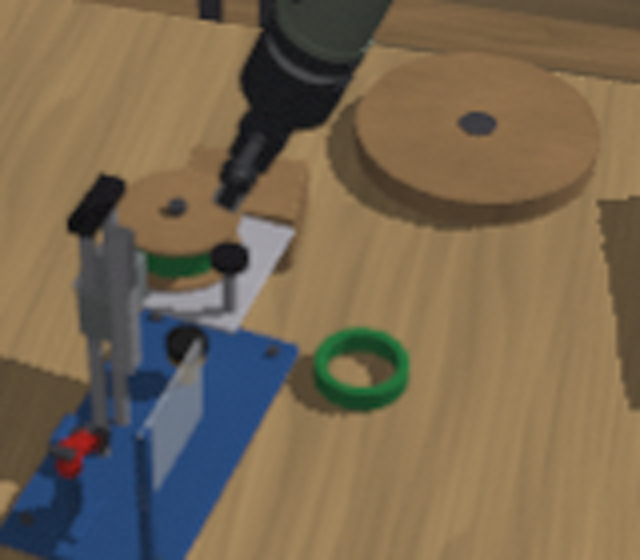

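View pics/z17.png

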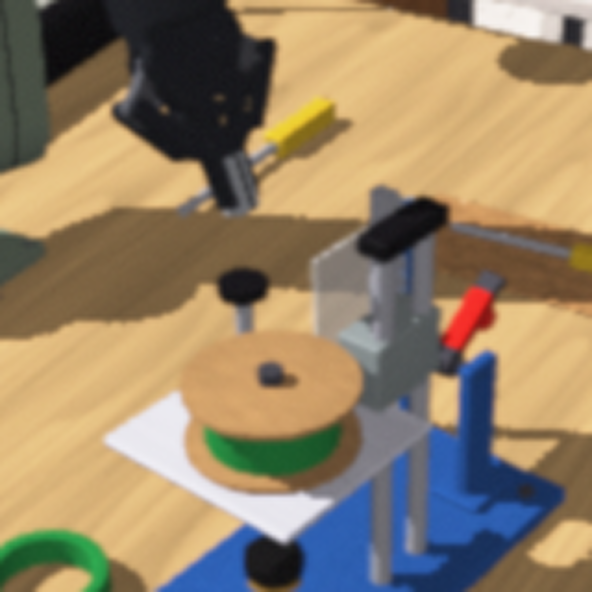

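View pics/wrist11.png

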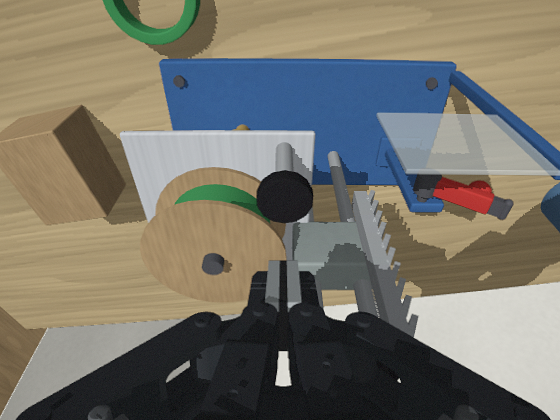

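The wrist view shows the knob at (285,195), on the fingers' centre line (column 285). I'll re-measure it here.

Run:
```python
from h import *
p,d,m=load('wrist11');C=toL(cloud(m,d));hsv=cv2.cvtColor(p,cv2.COLOR_BGR2HSV)
k=(hsv[...,2]<60);k[:150]=0;k[240:]=0;k[:,:240]=0;k[:,330:]=0
n,l,st,c=cv2.connectedComponentsWithStats(k.astype(np.uint8));i=1+np.argmax(st[1:,4]);q=C[l==i];print(st[i],np.median(q,0),np.percentile(q,[3,97],axis=0))
t=q[q[:,2]>225];print(t.mean(0),t.min(0),t.max(0))
```

```text
[ 256  170   57   53 2362] [-65.84490613 -68.37246798 229.34044465] [[-78.09853794 -82.50142426 222.75604596]
 [-48.4746562  -53.91192358 230.43417346]]
[-64.63844579 -68.36579963 229.70991718] [-185.05699748  -84.77371747  225.00260643] [-45.38436459 -51.87976411 384.02051712]
```

```bash
python3 -m inch '[{"travel":[0.33,0,-0.13],"turn":0},{"travel":[0.32,0,-0.125],"turn":0},{"travel":[0.09,0,-0.036],"turn":0},{"travel":[0.09,0,-0.036],"turn":0},{"travel":[0.05,0,-0.02],"turn":0},{"travel":[0,0,0],"turn":0}]' 0
python3 -m inch '[{"travel":[0.05,0,-0.02],"turn":0},{"travel":[0.05,0,-0.02],"turn":0},{"travel":[0.05,0,-0.02],"turn":0},{"travel":[0.05,0,-0.02],"turn":0},{"travel":[0,0,0],"turn":0}]' 0
```

```text
t: 36.95
tcp_pos: [0.5072, -0.1565, 0.2332]
tool_rot: [[0.366, 0.148, 0.919], [-0.052, 0.989, -0.138], [-0.929, 0.003, 0.369]]
ft_force: [0.2, -0.2, 0.4]
grip_width: -0.004
t: 37.58
tcp_pos: [0.5072, -0.1565, 0.222]
tool_rot: [[0.366, 0.148, 0.919], [-0.052, 0.989, -0.138], [-0.929, 0.003, 0.369]]
ft_force: [1.1, -0.1, 1.9]
grip_width: -0.004
```

```bash
python3 -m inch '[{"travel":[0.07,0,-0.028],"turn":0},{"travel":[0.07,0,-0.028],"turn":0},{"travel":[0.07,0,-0.028],"turn":0},{"travel":[0.07,0,-0.028],"turn":0},{"travel":[0,0,0],"turn":0}]' 0
python3 - <<'E'
from h import *
snap('side','side12');snap('scene','scene12')
p,d,m=load('scene12');cv2.imwrite('pics/z18.png',cv2.resize(p[130:290,205:365],None,fx=3.7,fy=3.7,interpolation=cv2.INTER_CUBIC))
C=toL(cloud(m,d))
for uv in [(238,245),(240,247),(283,268),(315,247),(305,251)]: print(uv,C[uv[1],uv[0]].round(1))
E
```

```text
t: 38.2
tcp_pos: [0.5066, -0.1562, 0.2064]
tool_rot: [[0.364, 0.148, 0.92], [-0.051, 0.989, -0.139], [-0.93, 0.004, 0.368]]
ft_force: [0.4, -0.7, 1.4]
grip_width: -0.003
(238, 245) [-238.7  -25.1    1.5]
(240, 247) [-2.287e+02 -2.680e+01 -1.000e-01]
(283, 268) [  46.6 -147.7  144.4]
(315, 247) [-48.4  98.3  11.3]
(305, 251) [ 43.3 -64.8 140. ]
```

View pics/z18.png

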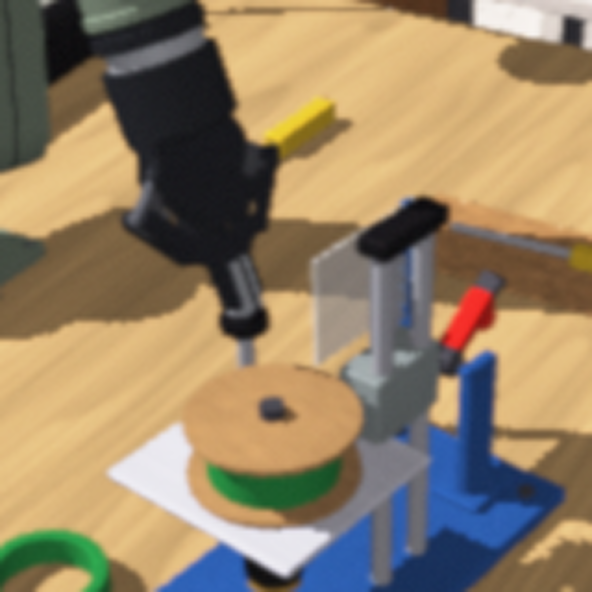

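The carriage follows the fingers at about 1.5 N. Continuing gently.

```bash
python3 -m inch '[{"travel":[0.07,0,-0.028],"turn":0},{"travel":[0.07,0,-0.028],"turn":0},{"travel":[0.07,0,-0.028],"turn":0},{"travel":[0.07,0,-0.028],"turn":0},{"travel":[0.07,0,-0.028],"turn":0},{"travel":[0.07,0,-0.028],"turn":0},{"travel":[0,0,0],"turn":0}]' 0
python3 -m inch '[{"travel":[0.07,0,-0.028],"turn":0},{"travel":[0.07,0,-0.028],"turn":0},{"travel":[0.07,0,-0.028],"turn":0},{"travel":[0.07,0,-0.028],"turn":0},{"travel":[0.07,0,-0.028],"turn":0},{"travel":[0,0,0],"turn":0}]' 0
python3 - <<'E'
from h import *
snap('scene','scene13')
p,d,m=load('scene13');cv2.imwrite('pics/z19.png',cv2.resize(p[150:310,205:365],None,fx=3.7,fy=3.7,interpolation=cv2.INTER_CUBIC))
E
```

```text
t: 39.17
tcp_pos: [0.5069, -0.1562, 0.1839]
tool_rot: [[0.365, 0.148, 0.919], [-0.051, 0.989, -0.139], [-0.93, 0.003, 0.368]]
ft_force: [-0.2, -0.3, -0.1]
grip_width: -0.002
t: 39.92
tcp_pos: [0.5068, -0.1561, 0.1651]
tool_rot: [[0.365, 0.148, 0.919], [-0.051, 0.989, -0.139], [-0.93, 0.004, 0.368]]
ft_force: [0.6, -0.2, 1.7]
grip_width: -0.001
```

View pics/z19.png

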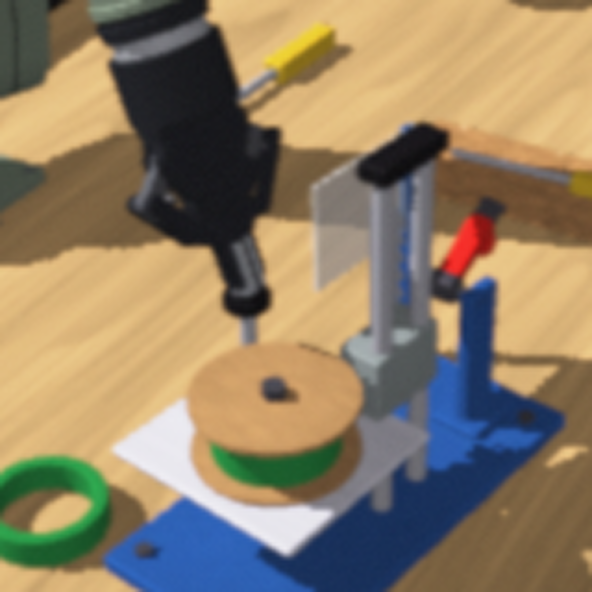

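```bash
python3 -m inch '[{"travel":[0.06,0,-0.024],"turn":0},{"travel":[0.06,0,-0.024],"turn":0},{"travel":[0.06,0,-0.024],"turn":0},{"travel":[0.06,0,-0.024],"turn":0},{"travel":[0,0,0],"turn":0}]' 0
python3 -m inch '[{"travel":[0.04,0,-0.016],"turn":0},{"travel":[0.04,0,-0.016],"turn":0},{"travel":[0,0,0],"turn":0}]' 0
python3 -m inch '[{"travel":[0.03,0,-0.012],"turn":0},{"travel":[0.03,0,-0.012],"turn":0},{"travel":[0,0,0],"turn":0}]' 0
```

```text
t: 40.6
tcp_pos: [0.5066, -0.1561, 0.1522]
tool_rot: [[0.365, 0.148, 0.919], [-0.051, 0.989, -0.139], [-0.93, 0.004, 0.368]]
ft_force: [-0.1, -1.2, 0.1]
grip_width: 0.0
t: 40.98
tcp_pos: [0.5067, -0.1561, 0.1481]
tool_rot: [[0.365, 0.148, 0.919], [-0.051, 0.989, -0.139], [-0.93, 0.003, 0.369]]
ft_force: [-0.8, 0.5, 0.7]
grip_width: -0.001
t: 41.35
tcp_pos: [0.5067, -0.1561, 0.1449]
tool_rot: [[0.365, 0.148, 0.919], [-0.051, 0.989, -0.139], [-0.93, 0.003, 0.369]]
ft_force: [-0.7, -0.5, 2.4]
grip_width: 0.002
```

```bash
for i in 1; do :; done; python3 -m inch '[{"travel":[0.03,0,-0.012],"turn":0},{"travel":[0.03,0,-0.012],"turn":0},{"travel":[0,0,0],"turn":0}]' 0 | egrep 'tcp|force'
python3 -m inch '[{"travel":[0.03,0,-0.012],"turn":0},{"travel":[0,0,0],"turn":0}]' 0 | egrep 'tcp|force'
python3 -m inch '[{"travel":[0.03,0,-0.012],"turn":0},{"travel":[0,0,0],"turn":0}]' 0 | egrep 'tcp|force'
```

```text
tcp_pos: [0.5068, -0.1561, 0.1417]
ft_force: [0.1, 0.1, 1.9]
tcp_pos: [0.5069, -0.1561, 0.1402]
ft_force: [-1.7, -0.2, 1.0]
tcp_pos: [0.5068, -0.1561, 0.1386]
ft_force: [-0.4, 0.1, 1.6]
```

```bash
python3 -m inch '[{"travel":[0.03,0,-0.012],"turn":0},{"travel":[0,0,0],"turn":0}]' 0 | egrep 'tcp|force'
python3 -m inch '[{"travel":[0.02,0,-0.008],"turn":0},{"travel":[0,0,0],"turn":0}]' 0 | egrep 'tcp|force'
python3 - <<'E'
from h import *
snap('scene','scene14');s=r.sense();print(s['t'],s['ft_force'])
p,d,m=load('scene14');cv2.imwrite('pics/z20.png',cv2.resize(p[150:310,205:365],None,fx=3.7,fy=3.7,interpolation=cv2.INTER_CUBIC))
C=toL(cloud(m,d))
for uv in [(245,272),(283,290),(283,293),(305,270)]: print(uv,C[uv[1],uv[0]].round(1))
E
```

```text
tcp_pos: [0.5069, -0.1561, 0.1373]
ft_force: [-2.5, 0.5, 4.7]
tcp_pos: [0.507, -0.1561, 0.1366]
ft_force: [-3.7, 1.0, 8.1]
42.775 [-3.48940931 -0.16177661  7.04450073]
(245, 272) [-141.8  -93.4   -4.5]
(283, 290) [  41.9 -145.    74.5]
(283, 293) [  48.4 -152.5   74.5]
(305, 270) [ 36.4 -55.9  72.6]
```

View pics/z20.png

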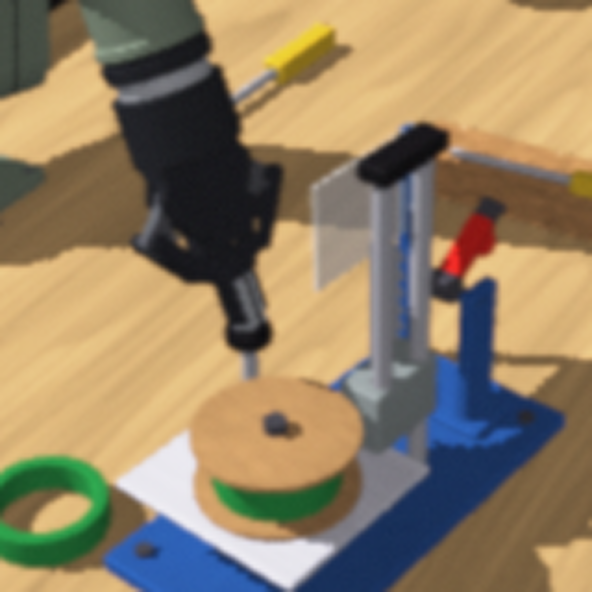

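The force climbed from about 1.5 to 8 N, and the tray underside is at z≈68 mm, the pad's height. That's the landing, so I'm letting go gently and checking.

```bash
python3 -m inch '[{"travel":[-0.04,0,0.016],"turn":0},{"travel":[-0.1,0,0.04],"turn":0},{"travel":[-0.3,0,0.12],"turn":0},{"travel":[-0.7,0,0.28],"turn":0},{"travel":[-0.9,0,0.37],"turn":0},{"travel":[-0.9,0,0.37],"turn":0},{"travel":[-0.5,0,0.2],"turn":0},{"travel":[0,0,0],"turn":0},{"travel":[0,0,0],"turn":0}]' 0
python3 - <<'E'
from h import *
for n in('side','scene','wrist'): snap(n,n+'15')
p,d,m=load('scene15');cv2.imwrite('pics/z21.png',cv2.resize(p[150:310,205:365],None,fx=3.7,fy=3.7,interpolation=cv2.INTER_CUBIC))
C=toL(cloud(m,d))
for uv in [(283,290),(283,293),(305,270)]: print(uv,C[uv[1],uv[0]].round(1))
p,d,m=load('wrist15');C=toL(cloud(m,d));q=(p.max(2)<70)&(np.abs(C[...,0]+65)<12)&(np.abs(C[...,1]+68)<12)&(d>0);print('knob z',np.median(C[q],0))
E
```

```text
t: 43.9
tcp_pos: [0.5074, -0.1566, 0.3201]
tool_rot: [[0.363, 0.148, 0.92], [-0.051, 0.989, -0.139], [-0.93, 0.004, 0.367]]
ft_force: [-0.1, 0.4, 0.0]
grip_width: -0.001
(283, 290) [  43.6 -146.8   76.8]
(283, 293) [  48.6 -152.8   74.9]
(305, 270) [ 37.2 -57.   73.8]
knob z [-70.49413483 -68.53254225 336.67002941]
```

View pics/z21.png

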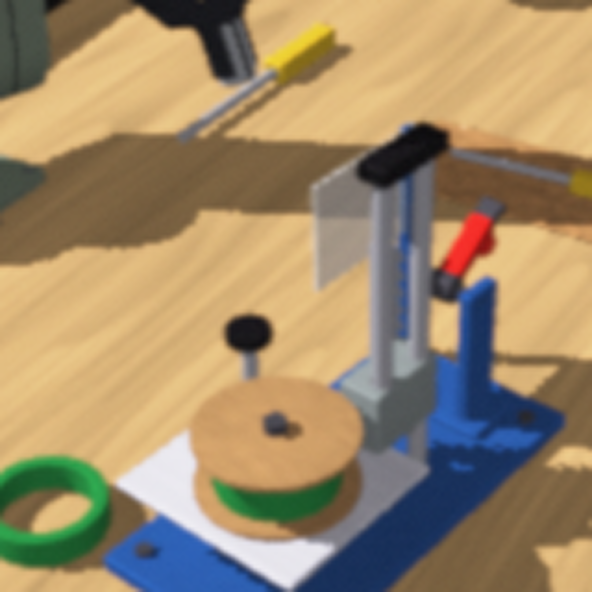

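View pics/side15.png

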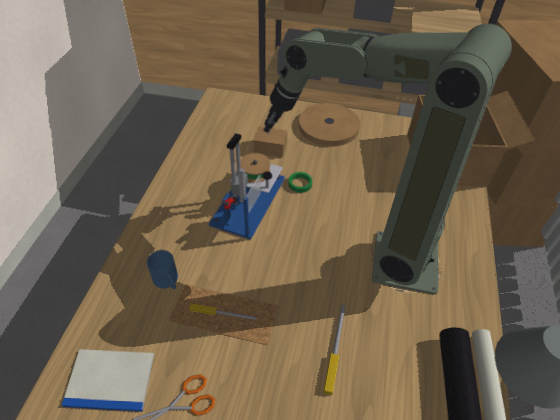

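Run:
```python
from h import *
for s in('scene14','scene15'):
    p,d,m=load(s);C=toL(cloud(m,d));hsv=cv2.cvtColor(p,cv2.COLOR_BGR2HSV)
    k=(d>0)&(hsv[...,1]<60)&(hsv[...,2]>120)&(C[...,0]>-70)&(C[...,0]<70)&(C[...,1]>-180)&(C[...,1]<-60)&(C[...,2]>60)&(C[...,2]<90)
    print(s,k.sum(),np.median(C[k],0))
p,d,m=load('scene0');C=toL(cloud(m,d));k=(d>0)&(p.max(2)<60)&(C[...,2]>55)&(C[...,2]<80)&(np.abs(C[...,1]+115)<40)&(C[...,0]>-40);print('pad',k.sum(),np.percentile(C[k],[5,50,90,97],axis=0).round(1))
print(r.sense()['t']);print(r.job_done())
```

```text
scene14 541 [  32.25647321 -159.18297248   70.64303151]
scene15 543 [  33.05920788 -159.09824227   70.53262155]
pad 149 [[  -7.9 -135.    57. ]
 [   8.3 -123.1   65.7]
 [  20.5 -111.1   67.8]
 [  22.3 -107.7   68.6]]
44.05
the job is handed in; nothing more can be done
None
```

The whole job was carried out in the order asked and handed in at 44.05 s of the 69 s. No verdict was reported.

- **Pawl:** I took the smaller yellow-handled rod from the mat and tilted it 22.5° tip-up. The tilt came from pushing the arm past its reach limit, since the moves themselves can only turn about the finger axis. The rod went in under the clear guard and swept the red pawl over with the reel still up. Measured wrist forces stayed around 1 to 2 N. In the last pictures the pawl still lies back.
- **Rod:** I laid it tip first back on the cork mat with 3 N or less, letting it pivot flat in the grip. In the last side picture it lies flat on the mat, pointing the opposite way from how it started.
- **Carriage:** I pressed it down by the black knob at roughly 1 to 2 N, until the force rose to 8.1 N at the rest (20 N would be ramming).
    - After I let go, the tray had not moved: its top measured 70.6 mm before and 70.5 mm after.
    - The tray height reading is uncertain. Spot readings gave the top at about 74 mm, so the underside is at about 65 to 68 mm. The pad's top measured about 66 to 68 mm.
- **Failed check:** my last attempt to read the knob's height from the wrist camera picked up the gripper instead, so I ignored it.
- **Bystanders:** the gripper was clear of everything at hand-in. The tape roll, mug and carton look undisturbed in the last pictures.

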